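# Make up two sampling kits

### The job

Make up two sampling kits from the stock lying on the bench. The blue kit plate gets the large purple-capped tube in its wide nest and the red marker in its narrow nest; the yellow kit plate gets the large lime-capped tube in its wide nest and the small teal-capped tube in its narrow nest. Lay each one flat on the plate between the nest's pins and end stops (either way round); the blue marker is spare and stays where it is.

Things in the scene. Friction and masses are not known exactly. Their poses are not given: they have to be found in the camera images.
- tube_purple_mid (a point): large (50 ml) screw-cap tube with a purple cap and clear body (pale yellow fill in the tip), lying on the bench, 114 mm long, body 28 mm and cap 33 mm in diameter; the point is its centre, half-way along and half-way up (16.5 mm above what it lies on). Its y axis runs along its length, the cap at the +y end; its z axis points up at the start (it may roll). Goes into the blue plate's wide nest.
- marker_red_mid (a point): marker pen with a white barrel and a red cap, lying on the bench, 133 mm long, 12 to 13 mm in diameter; the point is its centre, half-way along and half-way up (6.5 mm above what it lies on). Its y axis runs along its length, the end away from the cap at the +y end; its z axis points up at the start (it may roll). Goes into the blue plate's narrow nest.
- tube_lime_mid (a point): large (50 ml) screw-cap tube with a lime-green cap and clear body (empty), lying on the bench, 114 mm long, body 28 mm and cap 33 mm in diameter; the point is its centre, half-way along and half-way up (16.5 mm above what it lies on). Its y axis runs along its length, the cap at the +y end; its z axis points up at the start (it may roll). Goes into the yellow plate's wide nest.
- small_teal_mid (a point): small (15 ml) thin screw-cap tube with a teal cap and clear body, lying on the bench, 118 mm long, body 16 mm and cap 20 mm in diameter; the point is its centre, half-way along and half-way up (10 mm above what it lies on). Its y axis runs along its length, the cap at the +y end; its z axis points up at the start (it may roll). Goes into the yellow plate's narrow nest.
- marker_blue_mid (a point): marker pen with a white barrel and a blue cap, lying on the bench, 133 mm long, 12 to 13 mm in diameter; the point is its centre, half-way along and half-way up (6.5 mm above what it lies on). Its y axis runs along its length, the end away from the cap at the +y end; its z axis points up at the start (it may roll). Spare stock: stays where it is.
- kit_blue: fixed blue kit plate 160 (x) x 182 (y) x 6 mm, at left or right; origin: centre of its underside. Two nests run along its y axis, middles at y = 0 on its top: WIDE at x = -38 mm (49 between pins, 138 between end stops), NARROW at x = +38 mm (30 between pins, 156 between stops). Metal pins 20 mm tall at y = -42 and +42 mm; stops 18 mm tall; the middle 70 mm of each nest is open at the sides.
- kit_yellow: fixed yellow kit plate 160 (x) x 182 (y) x 6 mm, at left or right; origin: centre of its underside. Two nests run along its y axis, middles at y = 0 on its top: WIDE at x = -38 mm (49 between pins, 138 between end stops), NARROW at x = +38 mm (36 between pins, 142 between stops). Metal pins 20 mm tall at y = -42 and +42 mm; stops 18 mm tall; the middle 70 mm of each nest is open at the sides.

How it is judged:
By the outcome, as a careful person would: the job done as asked, in the order asked, and still so for the second after the job is handed in, with the robot touching nothing.
It also fails if it takes over 101 s, if anything falls off the work surface, if the arm or the gripper's body presses on something with over 40 N, if the wrist force passes 120 N, or if a joint passes its speed limit or range.

### The arm

A 7-joint arm with a two-finger parallel gripper is mounted at the origin on a cart in front of the work surface, level with it; the furniture and walls round the work are solid. World frame = base frame: x ahead of the robot, y to its left, z up, the work surface at z = 0. Lengths are in m, angles in rad, forces in N, time in s.
With the tool pointing down it reaches from about 0.4 to 0.85 m from the base axis. Payload 4.5 kg.
Tool frame: the origin (TCP) lies on the mounting face of the last link; the fingertips stand 166 mm ahead of it and the grasp point (between the pads) lies 147 mm ahead of it; z points along the fingers, y is the line along which they close (so a half turn about z gives the same grasp; the last joint's range is limited). The gripper opens to 88 mm and grips with 3 to 60 N. Pads are 18 mm wide; open, the fingers measure 123 mm over their backs; the gripper's body (75 mm by 187 mm) begins 45 mm behind the grasp point.
Start: joints at [1.347, 0.689, -0.195, 1.565, 0.157, 0.902, -0.215], TCP at [0.159, -0.604, 0.405] pointing down, gripper open.
Joint ranges: [-3.01, 3.01], [-0.46, 2.08], [-1.47, 1.51], [0.13, 2.56], [-1, 4.14], [0.04, 2.09], [-2.66, 2.66]. Speed limits (rad/s): [2.57, 2.57, 3.14, 3.14, 3.14, 3.14, 3.14].

### API

Orientations are given as a unit quaternion [x, y, z, w].
In Python, from plant import r, snapshot gives the robot as it stands. The module is installed in compiled form; this text tells all that it offers.
- The arm moves only by the tool move_arm, never from a script. Its argument "rows" is a list of rows, each a list of 5 numbers: the shift along the tool's x, y, z in m, then the turn about the tool's z in rad, then the finger opening in m, from 0 to 0.0881. In form: [[dx, dy, dz, spin, claw], ...]. A call has 1 to 10 rows; each row shifts and turns the commanded pose from where the row before left it, along the tool's axes as they then stand; what a row does not reach is not made up. A row lasts 1/12 s, in which the tool goes at most 41.7 mm and 7.16 degrees, less where a joint would pass 70% of its speed; a pose out of reach is approached as far as the arm can. A call with a gripper value outside its range is refused whole. The fingers move at their own pace and stop on an object; "newtons" is the grip in N (left out, the last holds). Time passes only in rows, so rows that do not move let the fingers close. It gives the time, the measured TCP pose, the force, the opening and the grip force at its end, in the units of the state.
- r.get_state(): the state, without advancing time (a new reading comes with each control period).
- snapshot(name): name is "scene" or "top" or "wrist"; returns a dict with "color" (400x640x3 uint8, red, green, blue), "depth" (400x640 float32, m along the optical axis (not along the pixel's ray), 0 where there is no reading), "mtx" (3x3 intrinsics, pixels), "dist" ([k1, k2, p1, p2, k3] as OpenCV has them; the pictures are not rectified), "eye" and "orientation" of the camera in the world. Camera axes: x right, y up, looking along -z (the intrinsics and any distortion apply to the point x, -y, -z); pixel columns grow to the right and rows downward; lengths in m; the calibration is good to about 2 mm. A picture is of the moment at which its call begins.
- r.finish_job(): hands the job in; it is judged then, once.
The state is a dict: "clock": time; "q": joint angles; "qd": joint speeds; "joint_torque": joint torques, N m; "tool_pos": TCP position; "eef_rot": TCP orientation; "contact_force": force on the tool from outside, world axes, zero at the start; "moment": the same for the moment, N m; "opening": opening from 0.0 (shut) to 1.0 (fully open); "finger_force": force on a finger pad.
Only numpy, scipy, OpenCV 4.12 (cv2) and the standard library are available. Lean on these libraries where they do the work, as an engineer would, in place of code of your own. Each camera call takes 0.05 s, during which the arm holds its last target. There are 200 camera calls.

## Working session

There is one attempt and no reset: what is moved stays moved. The work goes in short steps, Python scripts to look and compute and a tool call to move; the robot and the scene stay as the last step left them, time stands still between calls to the robot, and variables do not carry over. Pictures are saved under pics/ and viewed, at most 14 in all, crops included, and the job is handed in when it is done.

Besides the shell and the picture viewer there is one more tool, called after "Request:" as a command line: name --pt "numbers of a row" for each row, then --argument value for the rest. move_arm: Moves the arm, as the interface text tells. Its arguments: {"type":"object","properties":{"rows":{"type":"array"},"newtons":{"type":"number"}},"required":["rows"]}

```bash
mkdir -p pics
cat > h.py <<'E'
import numpy as np, cv2
from scipy.spatial.transform import Rotation as R
from plant import r, snapshot
def snap(n,f=None):
    s=snapshot(n)
    if f: cv2.imwrite('pics/'+f,cv2.cvtColor(s['color'],cv2.COLOR_RGB2BGR))
    return s
def ray(s,uv):
    p=cv2.undistortPoints(np.array(uv,float).reshape(-1,1,2),np.array(s['mtx']),np.array(s['dist'])).reshape(-1,2)
    d=np.c_[p[:,0],-p[:,1],-np.ones(len(p))]
    return np.array(s['eye']),d@R.from_quat(s['orientation']).as_matrix().T
def onplane(s,uv,z):
    e,d=ray(s,uv); return e+d*((z-e[2])/d[:,2])[:,None]
def cloud(s):
    h,w=s['depth'].shape; vv,uu=np.mgrid[:h,:w]
    e,d=ray(s,np.c_[uu.ravel(),vv.ravel()])
    P=(e+d*s['depth'].ravel()[:,None]).reshape(h,w,3); P[s['depth']==0]=np.nan
    return P
E
python3 - <<'E'
from h import *
for n in('top','scene','wrist'):
    s=snap(n,n+'0.png'); print(n,np.round(s['eye'],3),np.round(s['orientation'],3),np.round(s['mtx'],1).tolist(),s['dist'])
st=r.get_state(); print({k:np.round(v,3).tolist() for k,v in st.items()})
E
```

```text
top [0.31  0.007 1.264] [-0.065  0.065  0.714 -0.694] [[511.6, 0.0, 319.9], [0.0, 511.6, 203.9], [0.0, 0.0, 1.0]] [-0.124821  0.        0.        0.        0.      ]
scene [0.251 0.487 0.682] [-0.092  0.34   0.907 -0.232] [[367.4, 0.0, 312.5], [0.0, 367.4, 199.7], [0.0, 0.0, 1.0]] [0.00011645 0.         0.         0.         0.        ]
wrist [ 0.235 -0.584  0.383] [-0.122  0.094 -0.603  0.783] [[339.0, 0.0, 323.6], [0.0, 339.0, 203.5], [0.0, 0.0, 1.0]] [-0.07413957  0.          0.          0.          0.        ]
{'clock': 0.15, 'q': [1.347, 0.69, -0.195, 1.566, 0.157, 0.903, -0.215], 'qd': [-0.0, -0.002, 0.0, -0.002, 0.001, -0.001, 0.001], 'joint_torque': [-0.001, -52.786, -1.268, -15.358, -0.052, 0.004, 0.0], 'tool_pos': [0.159, -0.604, 0.404], 'eef_rot': [0.992, 0.129, -0.0, -0.001], 'contact_force': [0.225, 0.075, -0.622], 'moment': [0.025, 0.003, -0.071], 'finger_force': 0.0, 'opening': 1.001}
```

View pics/top0.png

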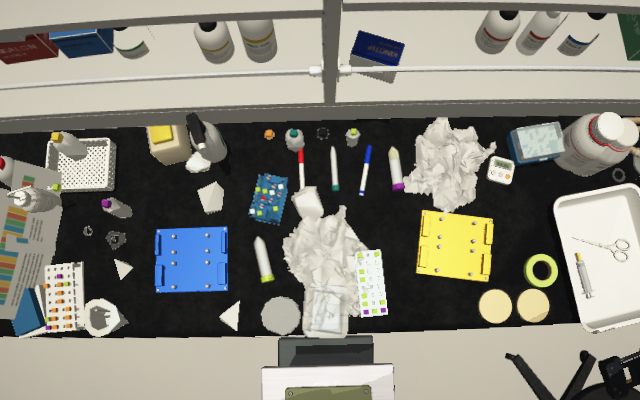

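View pics/scene0.png

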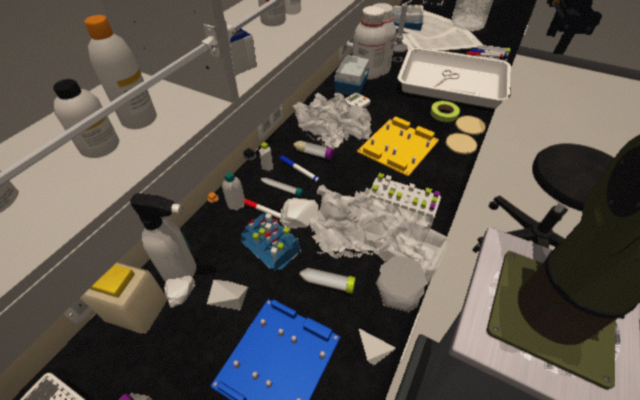

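The top view shows the blue plate at (191,260), the yellow plate at (455,246), the red marker at (302,170) beside a white lump, teal at (335,168), the blue marker at (366,170), purple at (397,168) and lime at (263,258). Next I'll measure and zoom in.

Run:
```python
from h import *
s=snap('top'); c=s['color']; P=cloud(s)
cv2.imwrite('pics/topz.png',cv2.cvtColor(cv2.resize(c[110:310,230:430],(800,800),interpolation=cv2.INTER_CUBIC)[0:600],cv2.COLOR_RGB2BGR))
hsv=cv2.cvtColor(c,cv2.COLOR_RGB2HSV)
print('bench z', np.nanmedian(P[300:325,120:220,2]))
def pl(lo,hi,box):
    m=cv2.inRange(hsv,lo,hi); z=np.zeros_like(m); x0,y0,x1,y1=box; z[y0:y1,x0:x1]=m[y0:y1,x0:x1]
    k,_=cv2.findContours(z,cv2.RETR_EXTERNAL,cv2.CHAIN_APPROX_NONE); k=max(k,key=cv2.contourArea)
    b=cv2.boxPoints(cv2.minAreaRect(k)); return z,k,b
for n,lo,hi,box in(('blue',(100,120,60),(125,255,255),(150,220,235,300)),('yellow',(20,120,100),(32,255,255),(410,205,500,290))):
    z,k,b=pl(lo,hi,box); W=onplane(s,b,.006); print(n,b.round(1).tolist(),W[:,:2].round(4).tolist(),'c',W.mean(0).round(4), 'z',np.nanmedian(P[z>0][:,2]), [np.linalg.norm(W[i]-W[i-1]).round(3) for i in range(4)])
for n,uv in dict(red=(302,158),redbarrel=(304,183),teal=(335,165),tealcap=(336,185),blue=(366,165),purp=(395,160),purpcap=(399,185),lime=(262,255),limecap=(267,278),lump=(308,203),spons=(210,197),rail=(400,71),shelf=(480,100),bottle=(294,135),b2=(353,135),crum=(440,160),crum2=(320,250),rack=(268,198)).items():
    print(n,onplane(s,[uv],.01)[0].round(3),P[uv[1],uv[0]].round(3))
```

```text
bench z -0.0016514547793395895
blue [[153.0, 227.10000610351562], [227.0, 225.8000030517578], [228.10000610351562, 291.29998779296875], [154.10000610351562, 292.6000061035156]] [[0.497, 0.4248], [0.4953, 0.2363], [0.3333, 0.2335], [0.3334, 0.4183]] c [0.4147 0.3282 0.006 ] z 0.0045571067957952405 [np.float64(0.164), np.float64(0.189), np.float64(0.162), np.float64(0.185)]
yellow [[413.6000061035156, 272.79998779296875], [421.6000061035156, 209.10000610351562], [496.6000061035156, 218.39999389648438], [488.6000061035156, 282.20001220703125]] [[0.3651, -0.222], [0.5232, -0.2515], [0.4935, -0.4417], [0.335, -0.4079]] c [ 0.4292 -0.3308  0.006 ] z 0.005372788586481492 [np.float64(0.188), np.float64(0.161), np.float64(0.192), np.float64(0.162)]
red [0.663 0.045 0.01 ] [0.663 0.045 0.009]
redbarrel [0.598 0.041 0.01 ] [ 0.601  0.042 -0.003]
teal [ 0.642 -0.038  0.01 ] [ 0.641 -0.038  0.014]
tealcap [ 0.59  -0.039  0.01 ] [ 0.588 -0.038  0.022]
blue [ 0.64  -0.117  0.01 ] [ 0.639 -0.116  0.013]
purp [ 0.651 -0.191  0.01 ] [ 0.647 -0.189  0.026]
purpcap [ 0.586 -0.197  0.01 ] [ 0.581 -0.194  0.033]
lime [0.42  0.149 0.01 ] [0.418 0.147 0.029]
limecap [0.363 0.137 0.01 ] [0.362 0.135 0.033]
lump [0.546 0.033 0.01 ] [0.539 0.032 0.05 ]
spons [0.569 0.279 0.01 ] [0.563 0.272 0.041]
rail [ 0.895 -0.22   0.01 ] [ 0.729 -0.155  0.366]
shelf [ 0.809 -0.427  0.01 ] [ 0.721 -0.351  0.231]
bottle [0.725 0.064 0.01 ] [0.696 0.06  0.098]
b2 [ 0.72  -0.087  0.01 ] [ 0.7   -0.082  0.073]
crum [ 0.648 -0.307  0.01 ] [ 0.644 -0.303  0.026]
crum2 [0.428 0.006 0.01 ] [0.426 0.006 0.032]
rack [0.562 0.132 0.01 ] [0.553 0.128 0.054]
```

View pics/topz.png

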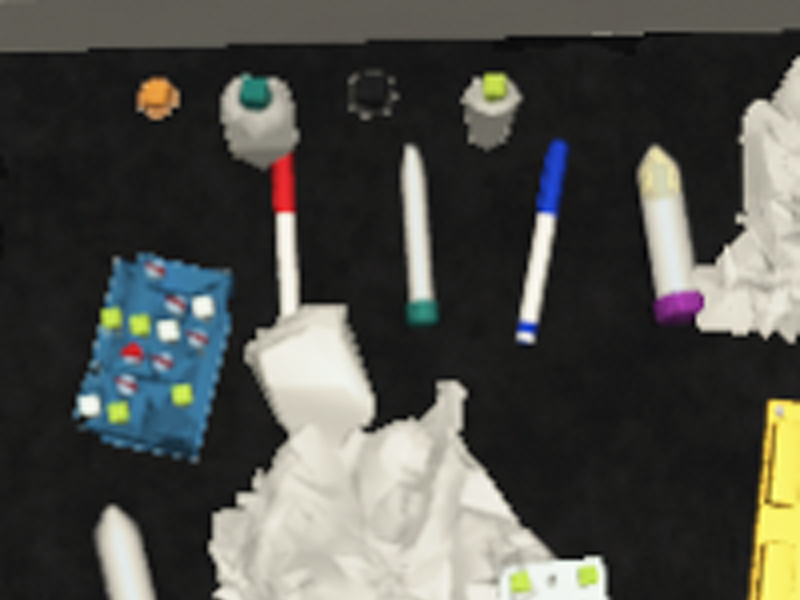

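The zoom shows the red marker's cap by the grey bottle at zoom (283,180), with its barrel end at the white lump (300,320). Teal, the blue marker and purple (pale tip up) are all clear. Next I'll measure the poses from two views and look at both plates.

```bash
cat > m.py <<'E'
from h import *
T=snap('top'); S=snap('scene')
def rect(s,box,lo=(0,0,95),hi=(179,255,255),mask=None):
    m=cv2.inRange(cv2.cvtColor(s['color'],cv2.COLOR_RGB2HSV),lo,hi); z=np.zeros_like(m); x0,y0,x1,y1=box; z[y0:y1,x0:x1]=m[y0:y1,x0:x1]
    k,_=cv2.findContours(z,cv2.RETR_EXTERNAL,cv2.CHAIN_APPROX_NONE); k=max(k,key=cv2.contourArea)
    b=cv2.boxPoints(cv2.minAreaRect(k)); 
    if np.linalg.norm(b[0]-b[1])>np.linalg.norm(b[1]-b[2]): b=np.roll(b,-1,0)
    return (b[0]+b[1])/2,(b[2]+b[3])/2,z
def tri(uv1,s1,uv2,s2):
    e1,d1=ray(s1,[uv1]);e2,d2=ray(s2,[uv2]);d1=d1[0];d2=d2[0]
    t=np.linalg.lstsq(np.c_[d1,-d2],e2-e1,rcond=None)[0]
    a=e1+d1*t[0];b=e2+d2*t[1]; return (a+b)/2,np.linalg.norm(a-b)
E
python3 - <<'E'
from m import *
P=cloud(T)
for n,h,bt,bs in(('purple',.0165,(386,143,404,192),None),('teal',.010,(328,143,342,195),(258,174,306,198)),('blue',.0065,(355,142,375,200),(276,150,322,184)),('lime',.0165,(250,230,276,285),(296,262,360,296)),('redcap',.0065,(296,140,310,190),None)):
    a,b,z=rect(T,bt); W=onplane(T,[a,b],h); d=W[1]-W[0]
    o=[n,'mid',W.mean(0).round(4).tolist(),'len',np.linalg.norm(d).round(3),'yaw',np.arctan2(d[1],d[0]).round(3),'ends',W[:,:2].round(3).tolist(),'ztop',np.nanpercentile(P[z>0][:,2],90).round(4)]
    if bs:
        a2,b2,_=rect(S,bs); X,g=tri((a+b)/2,T,(a2+b2)/2,S); o+=['tri',X.round(4).tolist(),g.round(4)]
    print(*o)
# height map of surroundings
ok=(P[...,0]>.25)&(P[...,0]<.70)&(abs(P[...,1])<.5)
for x0 in np.arange(.25,.7,.05):
    print(round(x0,2),[int(1000*np.nanmax(np.where(ok&(P[...,0]>=x0)&(P[...,0]<x0+.05)&(P[...,1]<=y)&(P[...,1]>y-.1),P[...,2],0))) for y in np.arange(.5,-.45,-.1)])
c=T['color']; A=np.hstack([cv2.resize(c[220:300,145:235],(396,352),interpolation=cv2.INTER_CUBIC),cv2.resize(c[205:285,410:500],(396,352),interpolation=cv2.INTER_CUBIC)])
cv2.imwrite('pics/plates.png',cv2.cvtColor(A,cv2.COLOR_RGB2BGR))
E
```

```text
purple mid [0.6313, -0.192, 0.0165] len 0.11 yaw -3.051 ends [[0.686, -0.187], [0.576, -0.197]] ztop 0.0294
teal mid [0.6361, -0.0348, 0.01] len 0.113 yaw -3.111 ends [[0.693, -0.033], [0.58, -0.036]] ztop 0.0177 tri [0.6398, -0.0342, 0.0021] 0.0046
blue mid [0.6285, -0.1139, 0.0065] len 0.133 yaw 2.943 ends [[0.694, -0.127], [0.563, -0.101]] ztop 0.0128 tri [0.6304, -0.1136, 0.0022] 0.0031
lime mid [0.4112, 0.1459, 0.0165] len 0.113 yaw -2.956 ends [[0.467, 0.156], [0.356, 0.135]] ztop 0.0296 tri [0.4121, 0.1468, 0.0093] 0.0013
redcap mid [0.6475, 0.045, 0.0065] len 0.131 yaw -3.089 ends [[0.713, 0.048], [0.582, 0.042]] ztop 0.05
0.25 [81, 5, 22, 78, 79, 72, 74, 6, 14, 13]
0.3 [77, 26, 25, 77, 76, 75, 74, 7, 12, 12]
0.35 [28, 28, 30, 36, 59, 74, 76, 28, 28, 27]
0.4 [30, 27, 27, 32, 64, 74, 75, 28, 26, 28]
0.45 [27, 24, 28, 28, 61, 67, 7, 28, 25, 28]
0.5 [130, 8, 61, 70, 58, 56, 5, 44, 51, 7]
0.55 [100, 32, 53, 70, 70, 21, 35, 55, 57, 22]
0.6 [4, 39, 229, 60, 48, 23, 33, 58, 58, 76]
0.65 [109, 137, 236, 88, 120, 121, 31, 52, 55, 79]
```

View pics/plates.png

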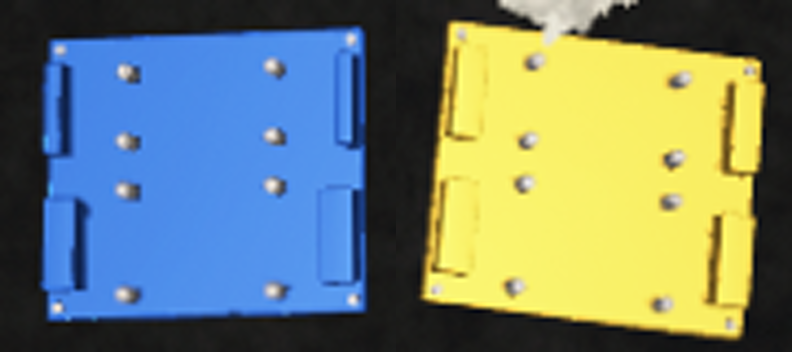

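The plate crop shows that in both plates the narrow pin pairs are on the far side (crop row ~105) and the wide pairs on the near side (~240). Plate +x therefore points to world +x. I'll measure the nest centres from the pins in both cameras.

```bash
cat >> h.py <<'E'
def rel(x,y,ztip,yaw):
    "remaining motion to put fingertips at x,y,ztip with tool x-axis at yaw"
    st=r.get_state(); p=np.array(st['tool_pos']); M=R.from_quat(st['eef_rot']).as_matrix()
    y0=np.arctan2(M[1,0],M[0,0]); d=M.T@(np.array([x,y,ztip+.166])-p)
    sp=-(yaw-y0); sp=(sp+np.pi)%(2*np.pi)-np.pi
    print('now',p.round(4),'yaw',y0.round(3),'tilt',np.round(M[2],3),'-> d',d.round(4),'spin',sp.round(3),'q7',np.round(st['q'][6],2),'t',round(st['clock'],2))
E
python3 - <<'E'
from m import *
hs=cv2.cvtColor(T['color'],cv2.COLOR_RGB2HSV)
for n,o,c in(('blue',(145,220),[(128,72),(128,141),(128,191),(128,294),(273,67),(273,135),(273,186),(274,291)]),('yellow',(410-90,205),[(534,62),(527,140),(524,184),(513,287),(679,79),(673,158),(670,202),(662,303)])):
    # pin blobs: grey pixels near the seen pins
    q=[]
    for u,v in c:
        u=o[0]+u/4.4;v=o[1]+v/4.4; w=(hs[...,1]<110)&(hs[...,2]>60); vv,uu=np.nonzero(w); k=np.hypot(uu-u,vv-v)<3.5
        q.append([uu[k].mean(),vv[k].mean()] if k.any() else [u,v])
    W=onplane(T,q,.016)[:,:2]; L,Rr=W[:4],W[4:]   # left (+y) and right columns, order far->near
    nar=(L[0]+L[1]+Rr[0]+Rr[1])/4; wid=(L[2]+L[3]+Rr[2]+Rr[3])/4
    d=(L-Rr).mean(0); print(n,'narrow',nar.round(4),'wide',wid.round(4),'yaw of y axis',np.arctan2(d[1],d[0]).round(3),'dist',np.linalg.norm(nar-wid).round(4),'span',np.linalg.norm(d).round(4), 'gaps',[np.linalg.norm(L[i]-L[i+1]).round(3) for i in range(3)])
rel(.645,-.190,.004,.09)
E
```

```text
blue narrow [0.4526 0.3265] wide [0.3769 0.3259] yaw of y axis 1.584 dist 0.0757 span 0.0841 gaps [np.float64(0.038), np.float64(0.027), np.float64(0.058)]
yellow narrow [ 0.4675 -0.3357] wide [ 0.3924 -0.3241] yaw of y axis 1.412 dist 0.0759 span 0.0836 gaps [np.float64(0.045), np.float64(0.024), np.float64(0.058)]
now [ 0.1593 -0.6043  0.4046] yaw 0.258 tilt [-0. -0. -1.] -> d [ 0.5752 -0.2767  0.2347] spin 0.168 q7 -0.22 t 0.4
```

Request:
move_arm --pt "0.035 -0.0215 0 0 0.088" --pt "0.035 -0.0215 0 0 0.088" --pt "0.035 -0.0215 0 0 0.088" --pt "0.035 -0.0215 0 0 0.088" --pt "0.035 -0.0215 0 0 0.088" --pt "0.035 -0.0215 0 0 0.088" --pt "0.035 -0.0215 0 0 0.088" --pt "0.035 -0.0215 0 0 0.088" --pt "0.035 -0.0215 0 0 0.088" --pt "0.035 -0.0215 0 0 0.088"

```text
clock: 1.23
tool_pos: [0.4441, -0.3056, 0.4049]
eef_rot: [0.992, 0.128, 0.0, 0.0]
contact_force: [1.0, -0.8, 0.2]
opening: 0.997
finger_force: 0.0
```

Request:
move_arm --pt "0 0 0 -0.124 0.044" --pt "0 0 0 -0.124 0.044" --pt "0 0 0 -0.124 0.044" --pt "0 0 0 -0.124 0.044" --pt "0 0 0 -0.124 0.044" --pt "0 0 0 -0.124 0.044" --pt "0 0 0 -0.124 0.044" --pt "0 0 0 -0.124 0.044" --pt "0 0 0 -0.124 0.044" --pt "0 0 0 -0.124 0.044"

```text
clock: 2.07
tool_pos: [0.443, -0.3073, 0.4048]
eef_rot: [0.73, 0.683, -0.0, 0.0]
contact_force: [-0.5, -0.0, 0.1]
opening: 0.497
finger_force: 0.0
```

Request:
move_arm --pt "0 0 0 -0.124 0.044" --pt "0 0 0 -0.124 0.044" --pt "0 0 0 -0.124 0.044" --pt "0 0 0 -0.124 0.044" --pt "0 0 0 -0.124 0.044" --pt "0 0 0 -0.124 0.044" --pt "0 0 0 -0.124 0.044" --pt "0 0 0 -0.124 0.044" --pt "0 0 0 -0.124 0.044" --pt "0 0 0 -0.124 0.044"

```text
clock: 2.9
tool_pos: [0.4429, -0.3074, 0.4048]
eef_rot: [0.198, 0.98, -0.0, 0.0]
contact_force: [0.6, -0.2, 0.2]
opening: 0.501
finger_force: 0.0
```

Request:
move_arm --pt "0 0 0 -0.124 0.044" --pt "0 0 0 -0.124 0.044" --pt "0 0 0 -0.124 0.044" --pt "0 0 0 -0.124 0.044" --pt "0 0 0 0 0.044"

```text
clock: 3.32
tool_pos: [0.4428, -0.3076, 0.4045]
eef_rot: [-0.047, 0.999, 0.0, -0.0]
contact_force: [0.2, -0.1, 0.4]
opening: 0.498
finger_force: 0.0
```

Run:
```python
from h import *
s=snap('wrist','w1.png'); print(s['eye'],R.from_quat(s['orientation']).as_matrix().round(2).tolist())
rel(.645,-.190,.004,3.23)
rel(.645,-.190,.12,3.23)
```

```text
[ 0.36332452 -0.31525936  0.38318916] [[-0.09, -0.95, -0.3], [1.0, -0.09, -0.03], [-0.0, -0.3, 0.95]]
now [ 0.4429 -0.3075  0.4045] yaw -3.052 tilt [-0.     0.001 -1.   ] -> d [-0.2118  0.0989  0.2346] spin 0.001 q7 1.45 t 3.37
now [ 0.4429 -0.3075  0.4045] yaw -3.052 tilt [-0.     0.001 -1.   ] -> d [-0.2118  0.0989  0.1186] spin 0.001 q7 1.45 t 3.37
```

View pics/w1.png

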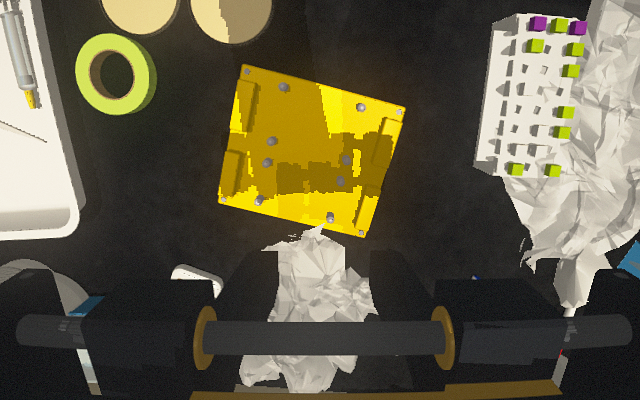

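The wrist view shows the yellow plate at (312,150) and crumpled paper at (320,300). I'm moving to hover over purple.

Request:
move_arm --pt "-0.0303 0.0141 0.017 0 0.044" --pt "-0.0303 0.0141 0.017 0 0.044" --pt "-0.0303 0.0141 0.017 0 0.044" --pt "-0.0303 0.0141 0.017 0 0.044" --pt "-0.0303 0.0141 0.017 0 0.044" --pt "-0.0303 0.0141 0.017 0 0.044" --pt "-0.0303 0.0141 0.017 0 0.044" --pt "0 0 0 0 0.044"

```text
clock: 4.03
tool_pos: [0.6484, -0.1834, 0.2827]
eef_rot: [-0.047, 0.999, 0.003, 0.0]
contact_force: [0.3, 1.1, 0.7]
opening: 0.494
finger_force: 0.0
```

Run:
```python
from h import *
s=snap('wrist','w2.png'); rel(.645,-.190,.004,3.23)
```

```text
now [ 0.6467 -0.1857  0.2839] yaw -3.048 tilt [ 0.001  0.003 -1.   ] -> d [ 0.002  -0.0044  0.1139] spin 0.005 q7 1.21 t 4.08
```

View pics/w2.png

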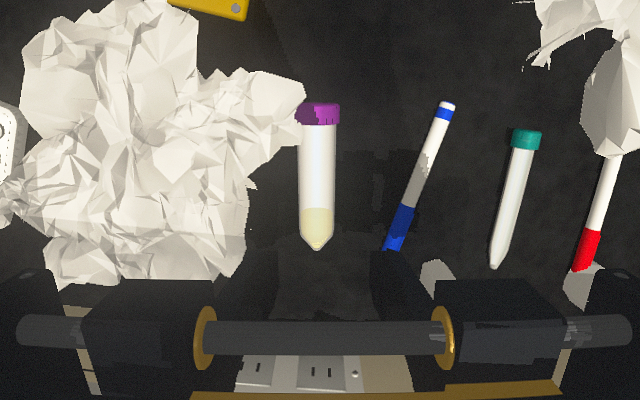

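The wrist view shows purple at (318,175), clear except for paper touching its cap at (300,110). Also visible are blue (420,175), teal (513,200), and the red marker (597,215), whose barrel end goes beside the lump at (612,150). I'll refine with wrist and top together.

Run:
```python
from m import *
T=cv2 and T
Wc=snap('wrist'); P=cloud(Wc)
np.savez('w2.npz',**{k:np.array(v) for k,v in Wc.items()})
T0=cv2.imread('pics/top0.png')[...,::-1].copy(); T['color']=T0
for n,h,bt,bw,lo in(('purple',.0165,(386,143,404,192),(292,125,345,252),95),('teal',.010,(328,143,342,195),(480,125,545,272),95),):
    a,b,z=rect(T,bt); a2,b2,z2=rect(Wc,bw,(0,0,120))
    W=onplane(Wc,[a2,b2],h); d=W[1]-W[0]
    print(n,'wrist px',a2.round(),b2.round(),'W',W.round(4).tolist(),'len',np.linalg.norm(d).round(3),'yaw',np.arctan2(d[1],d[0]).round(3),'ztop',np.nanpercentile(P[z2>0][:,2],[50,95]).round(4))
# caps: same feature in both views -> triangulate; purple, teal, red
for n,lo,hi,bt,bw in(('purplecap',(135,80,50),(165,255,255),(386,170,410,195),(280,90,350,130)),('tealcap',(75,60,40),(95,255,255),(328,180,345,195),(500,120,550,155)),('redcap',(0,120,80),(8,255,255),(296,140,310,165),(560,215,610,280))):
    c=[]
    for s,bx in((T,bt),(Wc,bw)):
        z=rect(s,bx,lo,hi)[2]; v,u=np.nonzero(z); c.append((u.mean(),v.mean()))
    X,g=tri(c[0],T,c[1],Wc); print(n,np.round(c,1).tolist(),X.round(4),'gap',g.round(4),'wrist@',onplane(Wc,[c[1]],.01)[0].round(4))
a,b,z=rect(Wc,(560,150,620,272),(0,0,120)); 
uv=[(612,160),(597,215),(583,262)]; print('red axis',onplane(Wc,uv,.0065).round(4).tolist())
rel(.645,-.190,.004,3.23)
```

```text
purple wrist px [318. 125.] [318. 251.] W [[0.5857, -0.1992, 0.0165], [0.6845, -0.1907, 0.0165]] len 0.099 yaw 0.086 ztop [0.0259 0.0306]
teal wrist px [537. 136.] [497. 270.] W [[0.5774, -0.0322, 0.01], [0.693, -0.0352, 0.01]] len 0.116 yaw -0.027 ztop [0.0137 0.0179]
purplecap [[397.8, 186.7], [327.9, 119.2]] [ 0.5806 -0.1929  0.0159] gap 0.0011 wrist@ [ 0.5814 -0.1924  0.01  ]
tealcap [[335.2, 187.9], [532.3, 143.5]] [ 0.5828 -0.0363  0.0129] gap 0.0009 wrist@ [ 0.5834 -0.0343  0.01  ]
redcap [[300.6, 154.8], [590.0, 248.5]] [0.6702 0.0487 0.006 ] gap 0.0048 wrist@ [0.666  0.0446 0.01  ]
red axis [[0.5889, 0.0411, 0.0065], [0.6364, 0.0435, 0.0065], [0.6808, 0.0457, 0.0065]]
now [ 0.6446 -0.1903  0.286 ] yaw -3.052 tilt [ 0.001 -0.001 -1.   ] -> d [-0.0005  0.0004  0.116 ] spin 0.001 q7 1.22 t 4.23
```

Request:
move_arm --newtons 25 --pt "0 -0.002 0.025 0 0.046" --pt "0 0 0.025 0 0.046" --pt "0 0 0.025 0 0.046" --pt "0 0 0.02 0 0.046" --pt "0 0 0.015 0 0.046" --pt "0 0 0.006 0 0.046" --pt "0 0 0 0 0.046"

```text
clock: 4.82
tool_pos: [0.6445, -0.1924, 0.169]
eef_rot: [-0.045, 0.999, -0.0, -0.001]
contact_force: [0.6, -0.3, -0.2]
opening: 0.523
finger_force: 0.0
```

Request:
move_arm --pt "0 0 0 0 0.015" --pt "0 0 0 0 0.015" --pt "0 0 0 0 0.015" --pt "0 0 0 0 0.015" --pt "0 0 0 0 0.015"

```text
clock: 5.23
tool_pos: [0.6459, -0.1914, 0.1711]
eef_rot: [-0.046, 0.999, -0.0, 0.001]
contact_force: [-1.5, -0.7, 5.9]
opening: 0.305
finger_force: 24.8
```

Request:
move_arm --pt "0 0 -0.01 0 0.015" --pt "0 0 -0.02 0 0.015" --pt "0 0 -0.03 0 0.015" --pt "0 0 -0.03 0 0.015" --pt "0 0 -0.03 0 0.015" --pt "0 0 0 0 0.015"

```text
clock: 5.73
tool_pos: [0.6473, -0.1907, 0.2968]
eef_rot: [-0.046, 0.999, -0.0, 0.005]
contact_force: [1.1, 0.2, 0.8]
opening: 0.302
finger_force: 24.8
```

Run:
```python
from h import *
s=snap('wrist','w3.png'); rel(.377,.326,.14,1.58)
```

```text
now [ 0.6464 -0.1909  0.294 ] yaw -3.05 tilt [-0.007 -0.001 -1.   ] -> d [ 0.2207  0.5395 -0.0141] spin 1.654 q7 1.22 t 5.78
```

View pics/w3.png

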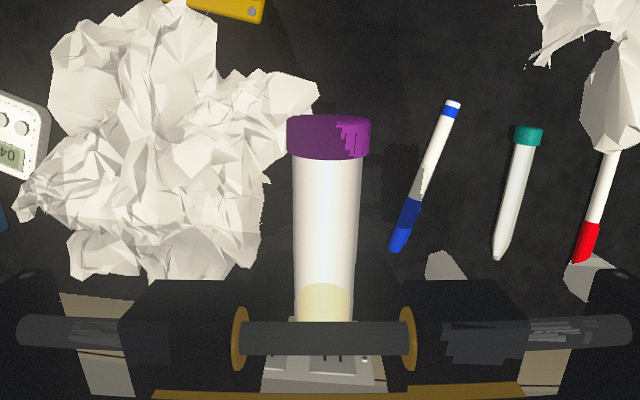

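Purple is gripped (opening 0.30, 25 N) and lifted, with its cap towards tool +x. Carrying it to the blue wide nest.

Request:
move_arm --pt "0.0158 0.0375 -0.003 0 0.015" --pt "0.0158 0.0375 -0.003 0 0.015" --pt "0.0158 0.0375 -0.003 0 0.015" --pt "0.0158 0.0375 -0.003 0 0.015" --pt "0.0158 0.0375 0 0 0.015" --pt "0.0158 0.0375 0 0 0.015" --pt "0.0158 0.0375 0 0 0.015" --pt "0.0158 0.0375 0 0 0.015" --pt "0.0158 0.0375 0 0 0.015" --pt "0.0158 0.0375 0 0 0.015"

```text
clock: 6.62
tool_pos: [0.452, 0.1684, 0.3012]
eef_rot: [-0.046, 0.999, -0.001, -0.001]
contact_force: [0.8, 0.1, -0.8]
opening: 0.306
finger_force: 24.8
```

Request:
move_arm --pt "0.0158 0.0375 0 0 0.015" --pt "0.0158 0.0375 0 0 0.015" --pt "0.0158 0.0375 0 0 0.015" --pt "0.0158 0.0375 0 0 0.015" --pt "0 0 0 0.118 0.015" --pt "0 0 0 0.118 0.015" --pt "0 0 0 0.118 0.015" --pt "0 0 0 0.118 0.015" --pt "0 0 0 0.118 0.015" --pt "0 0 0 0.118 0.015"

```text
clock: 7.45
tool_pos: [0.3764, 0.3105, 0.3011]
eef_rot: [0.306, 0.952, -0.001, -0.0]
contact_force: [-0.1, 0.4, 0.1]
opening: 0.303
finger_force: 24.8
```

Request:
move_arm --pt "0 0 0.006 0.118 0.015" --pt "0 0 0.006 0.118 0.015" --pt "0 0 0.006 0.118 0.015" --pt "0 0 0.006 0.118 0.015" --pt "0 0 0.006 0.118 0.015" --pt "0 0 0.006 0.118 0.015" --pt "0 0 0.006 0.118 0.015" --pt "0 0 0 0.118 0.015" --pt "0 0 0 0 0.015"

```text
clock: 8.2
tool_pos: [0.3762, 0.3107, 0.259]
eef_rot: [0.704, 0.71, -0.001, 0.0]
contact_force: [-0.5, -0.8, -0.4]
opening: 0.307
finger_force: 24.8
```

Run:
```python
from h import *
s=snap('wrist','w4.png'); rel(.377,.312,.010,1.584)
```

```text
now [0.3763 0.3108 0.2592] yaw 1.584 tilt [-0.002 -0.001 -1.   ] -> d [0.0013 0.0007 0.0832] spin 0.0 q7 -1.36 t 8.25
```

View pics/w4.png

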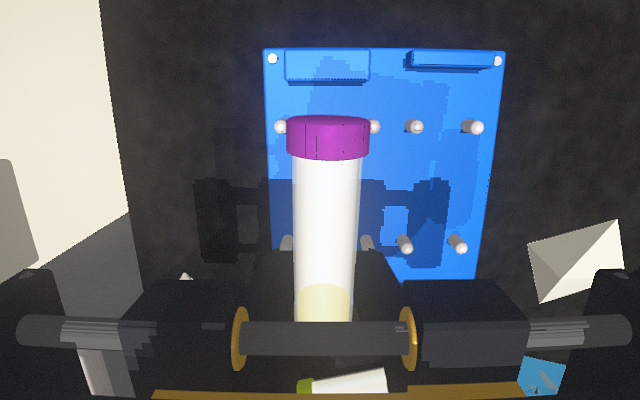

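The view shows the cap (328,137) centred between the wide nest's pins at (281,127) and (374,127). Lowering.

Request:
move_arm --pt "0.001 0.0005 0.02 0 0.015" --pt "0 0 0.02 0 0.015" --pt "0 0 0.02 0 0.015" --pt "0 0 0.012 0 0.015" --pt "0 0 0.006 0 0.015" --pt "0 0 0.004 0 0.015" --pt "0 0 0 0 0.015"

```text
clock: 8.83
tool_pos: [0.377, 0.3119, 0.1775]
eef_rot: [0.703, 0.712, -0.0, 0.0]
contact_force: [-0.2, -0.3, 0.5]
opening: 0.3
finger_force: 24.8
```

Request:
move_arm --pt "0 0 0 0 0.034" --pt "0 0 0 0 0.046" --pt "0 0 0 0 0.046" --pt "0 0 -0.02 0 0.046" --pt "0 0 -0.035 0 0.046" --pt "0 0 -0.035 0 0.046" --pt "0 0 -0.035 0 0.046" --pt "0 0 0 0 0.046"

```text
clock: 9.5
tool_pos: [0.3783, 0.313, 0.3083]
eef_rot: [0.703, 0.711, 0.005, -0.0]
contact_force: [-0.7, 0.0, -0.2]
opening: 0.522
finger_force: 0.0
```

Run:
```python
from h import *
s=snap('wrist','w5.png'); rel(.605,.042,.12,3.19)
T=snap('top'); cv2.imwrite('pics/t5.png',cv2.cvtColor(np.hstack([cv2.resize(T['color'][140:300,140:330],(760,640))]),cv2.COLOR_RGB2BGR)[:600])
```

```text
now [0.378  0.3125 0.306 ] yaw 1.581 tilt [ 0.005  0.005 -1.   ] -> d [-0.2729  0.2241  0.0197] spin -1.609 q7 -1.32 t 9.55
```

View pics/w5.png

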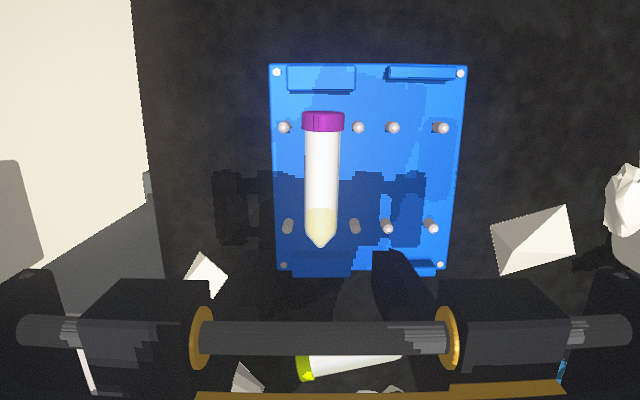

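Purple lies between the wide nest's pins, tube at (321,180) with clearance to the stops. Next I'll check heights around the red marker.

Run:
```python
from h import *
T=snap('top'); P=cloud(T)
for x0 in np.arange(.53,.72,.02):
    print(round(x0,2),[int(1000*np.nanmax(np.where((P[...,0]>=x0)&(P[...,0]<x0+.02)&(P[...,1]<=y)&(P[...,1]>y-.02),P[...,2],0))) for y in np.arange(.16,-.11,-.02)])
```

```text
0.53 [60, 61, 68, 47, 44, 50, 54, 54, 5, 5, 43, 5, 6, 5]
0.55 [68, 69, 66, 57, 44, 51, 54, 52, 4, 3, 4, 3, 13, 11]
0.57 [67, 66, 66, 69, 21, 39, 41, 43, 4, 21, 18, 3, 10, 12]
0.59 [51, 61, 49, 52, 6, 14, 4, 4, 7, 18, 14, 3, 9, 14]
0.61 [45, 54, 44, 5, 6, 17, 5, 3, 4, 20, 10, 4, 5, 17]
0.63 [2, 3, 2, 2, 3, 14, 4, 5, 2, 18, 13, 4, 3, 15]
0.65 [5, 2, 2, 4, 3, 16, 4, 3, 3, 18, 3, 5, 6, 14]
0.67 [4, 4, 3, 32, 82, 82, 5, 118, 120, 16, 4, 3, 5, 18]
0.69 [4, 94, 90, 73, 103, 100, 2, 121, 122, 101, 5, 81, 84, 4]
0.71 [595, 595, 594, 595, 595, 594, 595, 596, 625, 625, 611, 611, 611, 611]
```

View pics/t5.png

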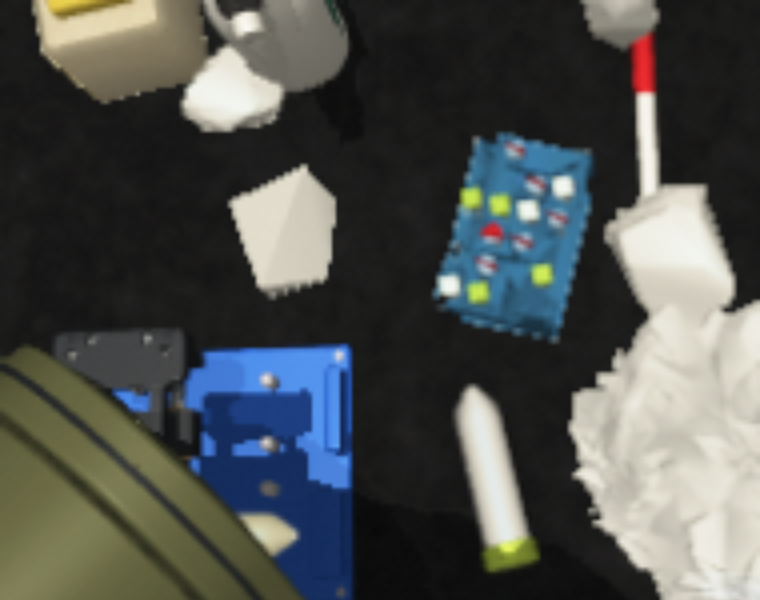

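Run:
```python
from h import *
T=snap('top'); P=cloud(T)
for y in np.arange(.15,-.07,-.01):
    m=(abs(P[...,1]-y)<.006)&(P[...,2]>.03)
    a=m&(P[...,0]>.54)&(P[...,0]<.64); b=m&(P[...,0]>.64)
    f=lambda m,o:(o(P[m][:,0]).round(3) if m.any() else None)
    a2=a&(P[...,2]>.06)
    print(round(y,2),'lump/rack far edge',f(a,np.max),'>60mm:',f(a2,np.max),'bottle near edge',f(b,np.min))
rel(.625,.042,.12,3.19)
```

```text
0.15 lump/rack far edge 0.616 >60mm: 0.579 bottle near edge 0.719
0.14 lump/rack far edge 0.616 >60mm: 0.576 bottle near edge 0.719
0.13 lump/rack far edge 0.619 >60mm: 0.609 bottle near edge 0.694
0.12 lump/rack far edge 0.613 >60mm: 0.606 bottle near edge 0.694
0.11 lump/rack far edge 0.613 >60mm: 0.584 bottle near edge 0.697
0.1 lump/rack far edge 0.61 >60mm: 0.585 bottle near edge 0.719
0.09 lump/rack far edge 0.608 >60mm: 0.585 bottle near edge 0.719
0.08 lump/rack far edge 0.607 >60mm: None bottle near edge 0.689
0.07 lump/rack far edge 0.561 >60mm: None bottle near edge 0.681
0.06 lump/rack far edge 0.568 >60mm: None bottle near edge 0.681
0.05 lump/rack far edge 0.575 >60mm: None bottle near edge 0.684
0.04 lump/rack far edge 0.58 >60mm: None bottle near edge 0.688
0.03 lump/rack far edge 0.585 >60mm: None bottle near edge 0.718
0.02 lump/rack far edge 0.585 >60mm: None bottle near edge 0.718
0.01 lump/rack far edge 0.576 >60mm: None bottle near edge 0.688
-0.0 lump/rack far edge 0.55 >60mm: None bottle near edge 0.682
-0.01 lump/rack far edge None >60mm: None bottle near edge 0.683
-0.02 lump/rack far edge None >60mm: None bottle near edge 0.685
-0.03 lump/rack far edge None >60mm: None bottle near edge 0.718
-0.04 lump/rack far edge None >60mm: None bottle near edge 0.718
-0.05 lump/rack far edge None >60mm: None bottle near edge 0.719
-0.06 lump/rack far edge None >60mm: None bottle near edge 0.709
now [0.3771 0.3115 0.3023] yaw 1.582 tilt [-0.001 -0.    -1.   ] -> d [-0.2721  0.245   0.0165] spin -1.608 q7 -1.32 t 9.7
```

Spinning first, clear of the shelf, then moving over the red marker.

Request:
move_arm --pt "0 0 0 -0.1237 0.04" --pt "0 0 0 -0.1237 0.04" --pt "0 0 0 -0.1237 0.04" --pt "0 0 0 -0.1237 0.04" --pt "0 0 0 -0.1237 0.04" --pt "0 0 0 -0.1237 0.04" --pt "0 0 0 -0.1237 0.04" --pt "0 0 0 -0.1237 0.04" --pt "0 0 0 -0.1237 0.04" --pt "0 0 0 -0.1237 0.04"

```text
clock: 10.53
tool_pos: [0.3768, 0.3117, 0.3012]
eef_rot: [0.157, 0.988, -0.001, -0.001]
contact_force: [-1.0, -0.2, 0.5]
opening: 0.455
finger_force: 0.0
```

Request:
move_arm --pt "0 0 0 -0.1237 0.04" --pt "0 0 0 -0.1237 0.04" --pt "0 0 0 -0.1237 0.04" --pt "-0.0269 -0.0312 0 0 0.04" --pt "-0.0269 -0.0312 0 0 0.04" --pt "-0.0269 -0.0312 0 0 0.04" --pt "-0.0269 -0.0312 0 0 0.04" --pt "-0.0269 -0.0312 0 0 0.04" --pt "-0.0269 -0.0312 0 0 0.04" --pt "-0.0269 -0.0312 0 0 0.04"

```text
clock: 11.37
tool_pos: [0.5765, 0.1009, 0.3007]
eef_rot: [-0.024, 1.0, -0.0, -0.002]
contact_force: [0.8, 1.2, -0.3]
opening: 0.454
finger_force: 0.0
```

Request:
move_arm --pt "-0.0269 -0.0312 0 0 0.036" --pt "-0.0269 -0.0312 0 0 0.036" --pt "0 0 0 0 0.036" --pt "0 0 0 0 0.036"

```text
clock: 11.7
tool_pos: [0.6332, 0.0404, 0.2999]
eef_rot: [-0.021, 1.0, -0.001, -0.001]
contact_force: [-0.7, 1.4, -0.4]
opening: 0.408
finger_force: 0.0
```

Run:
```python
from h import *
s=snap('wrist','w6.png'); rel(.632,.0425,.003,3.19)
h=cv2.cvtColor(s['color'],cv2.COLOR_RGB2HSV); m=cv2.inRange(h,(0,120,60),(8,255,255)); v,u=np.nonzero(m); P=cloud(s)
k=np.hypot(u-318,v-220)<120
print('red px',u[k].min(),u[k].max(),v[k].min(),v[k].max(), 'c',u[k].mean(),v[k].mean(), onplane(s,[(u[k].mean(),v[k].min()),(u[k].mean(),v[k].mean()),(u[k].mean(),v[k].max())],.0065).round(4).tolist(),'z',np.nanpercentile(P[v[k],u[k],2],90))
```

```text
now [0.6321 0.0428 0.3006] yaw -3.094 tilt [ 0.003  0.    -1.   ] -> d [-0.0003 -0.0003  0.1316] spin -0.001 q7 0.77 t 11.75
red px 328 344 216 261 c 336.4065934065934 235.92307692307693 [[0.6504, 0.0514, 0.0065], [0.6688, 0.0524, 0.0065], [0.693, 0.0538, 0.0065]] z 0.011568212459232141
```

View pics/w6.png

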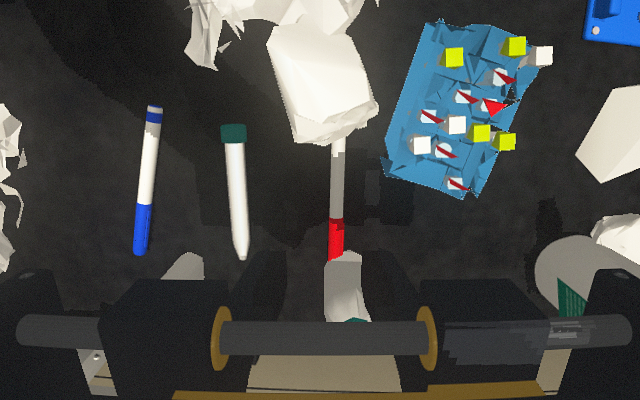

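The view shows the marker's barrel at (337,170) emerging from beside or under the white lump at (330,140), with the cap end at (335,260) at the bottle's foot. The lateral estimates differ by 6 mm, so I'll check again with settled views.

Run:
```python
from m import *
Wc=snap('wrist'); st=r.get_state()
T['color']=cv2.imread('pics/top0.png')[...,::-1].copy()
print(np.array(Wc['eye'])-np.array(st['tool_pos']))
for n,lo,hi,bt,bw in(('bluecap',(105,120,60),(125,255,255),(355,140,375,168),(120,195,160,262)),('tealcap',(75,60,40),(95,255,255),(328,180,345,195),(215,120,250,150)),('redcap',(0,120,80),(8,255,255),(296,140,310,165),(320,205,350,275))):
    c=[]
    for s,bx in((T,bt),(Wc,bw)):
        z=rect(s,bx,lo,hi)[2]; v,u=np.nonzero(z); c.append((u.mean(),v.mean()))
    X,g=tri(c[0],T,c[1],Wc); print(n,np.round(c,1).tolist(),'tri',X.round(4),'gap',g.round(4),'top@',onplane(T,[c[0]],.0065)[0].round(4),'wrist@',onplane(Wc,[c[1]],.0065)[0].round(4))
P=cloud(Wc); 
for v in(150,165,180,195,210,225,245): 
    row=Wc['color'][v,315:360].astype(int).max(1); u=315+np.nonzero(row>85)[0]; print(v,u.min(),u.max(),onplane(Wc,[(u.mean(),v)],.0065)[0].round(4))
```

```text
[-0.0798293  -0.00446    -0.02145367]
bluecap [[367.7, 153.9], [136.1, 228.2]] tri [ 0.6718 -0.1231  0.0017] gap 0.0009 top@ [ 0.67   -0.1227  0.0065] wrist@ [ 0.6702 -0.1202  0.0065]
tealcap [[335.2, 187.9], [227.6, 134.0]] tri [ 5.85e-01 -3.68e-02 -5.00e-04] gap 0.0005 top@ [ 0.5837 -0.0366  0.0065] wrist@ [ 0.584  -0.0347  0.0065]
redcap [[300.6, 154.8], [329.3, 237.9]] tri [ 0.6772  0.0509 -0.01  ] gap 0.0038 top@ [0.6725 0.0484 0.0065] wrist@ [0.6699 0.0521 0.0065]
150 325 338 [0.5928 0.0494 0.0065]
165 325 338 [0.6051 0.0501 0.0065]
180 324 337 [0.6178 0.05   0.0065]
195 324 336 [0.6307 0.0504 0.0065]
210 323 336 [0.6441 0.0507 0.0065]
225 322 337 [0.6578 0.0515 0.0065]
245 322 336 [0.6767 0.0521 0.0065]
```

Run:
```python
from h import *
rel(.632,.0485,.003,3.18)
```

```text
now [0.6314 0.0452 0.3021] yaw -3.089 tilt [ 0.002  0.001 -1.   ] -> d [-0.001   0.0032  0.1331] spin 0.014 q7 0.77 t 11.9
```

Request:
move_arm --newtons 20 --pt "0 0.002 0.03 0.01 0.036" --pt "0 0 0.03 0 0.036" --pt "0 0 0.03 0 0.036" --pt "0 0 0.02 0 0.036" --pt "0 0 0 0 0.036" --pt "0 0 0 0 0.036"

```text
clock: 12.4
tool_pos: [0.6316, 0.0466, 0.1923]
eef_rot: [-0.02, 1.0, 0.0, -0.001]
contact_force: [0.2, -0.5, 0.9]
opening: 0.408
finger_force: 0.0
```

Run:
```python
from h import *
rel(.632,.0485,.003,3.18)
s=snap('wrist'); P=cloud(s)
for v in(170,190,210):
    row=s['color'][v,300:360].astype(int).max(1); u=300+np.nonzero(row>85)[0]; print(v,u.min(),u.max(),onplane(s,[(u.mean(),v)],.0065)[0].round(4))
```

```text
now [0.6316 0.0466 0.1923] yaw -3.101 tilt [ 0.002  0.    -1.   ] -> d [-0.0005  0.0019  0.0233] spin 0.003 q7 0.65 t 12.4
170 300 344 [0.5867 0.0438 0.0065]
190 322 344 [0.5968 0.0497 0.0065]
210 322 343 [0.6074 0.05   0.0065]
```

Consistent at y ≈ 0.049. Going down, gripping, and lifting a little.

Request:
move_arm --newtons 20 --pt "0 0.002 0.012 0 0.036" --pt "0 0 0.009 0 0.036" --pt "0 0 0.002 0 0.036" --pt "0 0 0 0 0.005" --pt "0 0 0 0 0.005" --pt "0 0 0 0 0.005" --pt "0 0 0 0 0.005" --pt "0 0 0 0 0.005"

```text
clock: 13.12
tool_pos: [0.6326, 0.0472, 0.1701]
eef_rot: [-0.019, 1.0, 0.0, 0.0]
contact_force: [0.1, 0.1, 0.8]
opening: 0.124
finger_force: 20.0
```

Request:
move_arm --pt "0 0 -0.005 0 0.005" --pt "0 0 -0.01 0 0.005" --pt "0 0 -0.015 0 0.005" --pt "0 0 -0.015 0 0.005" --pt "0 0 -0.015 0 0.005" --pt "0 0 0 0 0.005"

```text
clock: 13.62
tool_pos: [0.6337, 0.048, 0.2343]
eef_rot: [-0.019, 1.0, 0.001, 0.003]
contact_force: [0.5, 0.5, -0.6]
opening: 0.125
finger_force: 20.0
```

Run:
```python
from h import *
snap('wrist','w7.png'); rel(.4526,.3265,.15,1.584)
```

```text
now [0.6332 0.0476 0.2325] yaw -3.104 tilt [-0.005  0.001 -1.   ] -> d [ 0.1695  0.2857 -0.084 ] spin 1.596 q7 0.68 t 13.67
```

View pics/w7.png

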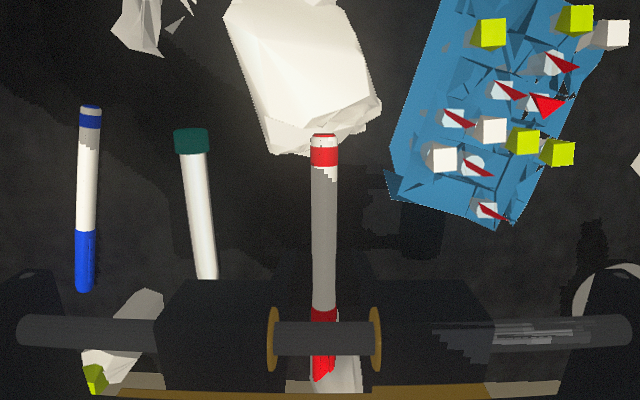

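The marker is lifted cleanly, with its barrel end at (324,140) and the lump undisturbed. Working out the grip offset numerically.

Run:
```python
from h import *
s=snap('wrist'); st=r.get_state(); z=st['tool_pos'][2]-.166+.0045
a=onplane(s,[(324,134),(324,310)],z); P=cloud(s); print('barrel end, cap start',a.round(4).tolist(),P[150,324].round(3),P[250,324].round(3))
print('mid offset tool+x', (st['tool_pos'][0]-(a[0][0]+.0665)).round(4)*-1)
```

```text
barrel end, cap start [[0.5693, 0.0453, 0.0695], [0.6545, 0.0486, 0.0695]] [0.575 0.045 0.073] [0.621 0.047 0.072]
mid offset tool+x 0.0031
```

Request:
move_arm --pt "0 0 -0.035 0 0.005" --pt "0 0 -0.035 0 0.005" --pt "0.0189 0.0321 0 0 0.005" --pt "0.0189 0.0321 0 0 0.005" --pt "0.0189 0.0321 0 0 0.005" --pt "0.0189 0.0321 0 0 0.005" --pt "0.0189 0.0321 0 0 0.005" --pt "0.0189 0.0321 0 0 0.005" --pt "0.0189 0.0321 0 0 0.005" --pt "0.0189 0.0321 0 0 0.005"

```text
clock: 14.55
tool_pos: [0.4702, 0.2989, 0.299]
eef_rot: [-0.019, 1.0, -0.001, -0.0]
contact_force: [0.1, 0.2, 0.2]
opening: 0.126
finger_force: 20.0
```

Request:
move_arm --pt "0.0189 0.0321 0 0 0.005" --pt "0 0 0 0.1228 0.005" --pt "0 0 0 0.1228 0.005" --pt "0 0 0 0.1228 0.005" --pt "0 0 0 0.1228 0.005" --pt "0 0 0 0.1228 0.005" --pt "0 0 0 0.1228 0.005" --pt "0 0 0 0.1228 0.005" --pt "0 0 0 0.1228 0.005" --pt "0 0 0 0.1228 0.005"

```text
clock: 15.38
tool_pos: [0.4512, 0.3291, 0.2991]
eef_rot: [0.511, 0.86, -0.001, -0.0]
contact_force: [-0.1, -0.4, -0.2]
opening: 0.119
finger_force: 20.0
```

Request:
move_arm --pt "0 0 0.01 0.1228 0.005" --pt "0 0 0.01 0.1228 0.005" --pt "0 0 0.01 0.1228 0.005" --pt "0 0 0.01 0.1228 0.005" --pt "0 0 0 0 0.005" --pt "0 0 0 0 0.005"

```text
clock: 15.88
tool_pos: [0.4509, 0.3293, 0.259]
eef_rot: [0.701, 0.713, -0.001, 0.0]
contact_force: [1.0, -0.2, -0.6]
opening: 0.123
finger_force: 20.0
```

Run:
```python
from h import *
s=snap('wrist','w8.png'); rel(.4526,.3295,.0095,1.584)
```

```text
now [0.4511 0.3294 0.2595] yaw 1.587 tilt [-0.001 -0.001 -1.   ] -> d [0.0001 0.0015 0.084 ] spin 0.003 q7 -1.22 t 15.93
```

View pics/w8.png

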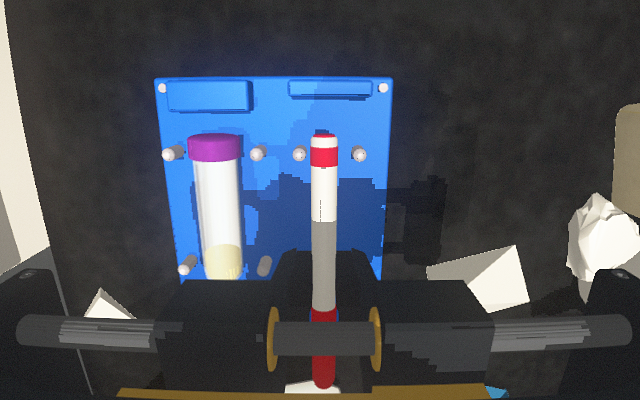

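The marker (324,150) sits slightly left of the pins' mid (330), so I'll shift +3 mm in tool y and lower.

Request:
move_arm --pt "0 0.003 0.02 0 0.005" --pt "0 0 0.02 0 0.005" --pt "0 0 0.02 0 0.005" --pt "0 0 0.012 0 0.005" --pt "0 0 0.007 0 0.005" --pt "0 0 0.0045 0 0.005" --pt "0 0 0 0 0.005"

```text
clock: 16.52
tool_pos: [0.4543, 0.3296, 0.1763]
eef_rot: [0.702, 0.712, -0.0, -0.0]
contact_force: [-0.8, -0.4, 0.4]
opening: 0.123
finger_force: 20.0
```

Request:
move_arm --pt "0 0 0 0 0.02" --pt "0 0 0 0 0.034" --pt "0 0 0 0 0.034" --pt "0 0 -0.02 0 0.034" --pt "0 0 -0.035 0 0.034" --pt "0 0 -0.035 0 0.034" --pt "0 0 -0.035 0 0.034" --pt "0 0 0 0 0.034"

```text
clock: 17.18
tool_pos: [0.4557, 0.331, 0.3075]
eef_rot: [0.703, 0.711, 0.006, 0.0]
contact_force: [0.5, -0.2, 0.4]
opening: 0.388
finger_force: 0.0
```

Run:
```python
from m import *
s=snap('wrist','w9.png'); rel(.411,.146,.13,.185)
P=cloud(s); X=P
m=(X[...,2]>.012)&(X[...,2]<.045)&(X[...,0]>.33)&(X[...,0]<.5)&(X[...,1]>.235)&(X[...,1]<.42)
hs=cv2.cvtColor(s['color'],cv2.COLOR_RGB2HSV)
for n,mm in(('red',((hs[...,0]<8)|(hs[...,0]>172))&(hs[...,1]>130)&(hs[...,2]>50)),('white',(hs[...,1]<60)&(hs[...,2]>110)),('purple',(hs[...,0]>135)&(hs[...,0]<165)&(hs[...,1]>80))):
    q=m&mm&((X[...,0]>.43) if n!='purple' else True); p=X[q]; print(n,len(p),np.percentile(p,[2,50,98],axis=0).round(4).tolist() if len(p) else '')
```

```text
now [0.4544 0.3291 0.3015] yaw 1.583 tilt [-0.     0.001 -1.   ] -> d [-0.1825 -0.0457  0.0054] spin 1.398 q7 -1.18 t 17.33
red 825 [[0.4481, 0.263, 0.0134], [0.454, 0.2923, 0.0169], [0.4594, 0.3873, 0.0187]]
white 1658 [[0.4317, 0.2868, 0.0128], [0.4537, 0.3492, 0.0162], [0.4751, 0.3903, 0.0249]]
purple 909 [[0.3661, 0.369, 0.0136], [0.3823, 0.3767, 0.0341], [0.4476, 0.3826, 0.0378]]
```

Red is in its nest (x 0.448–0.459, y 0.26–0.39, top at z 0.019). Next is lime.

Request:
move_arm --pt "0 0 0 0.1165 0.046" --pt "0 0 0 0.1165 0.046" --pt "0 0 0 0.1165 0.046" --pt "0 0 0 0.1165 0.046" --pt "0 0 0 0.1165 0.046" --pt "0 0 0 0.1165 0.046" --pt "0 0 0 0.1165 0.046" --pt "0 0 0 0.1165 0.046" --pt "0 0 0 0.1165 0.046" --pt "0 0 0 0.1165 0.046"

```text
clock: 18.17
tool_pos: [0.4538, 0.329, 0.2995]
eef_rot: [0.979, 0.205, -0.001, 0.001]
contact_force: [-0.5, -0.1, 0.0]
opening: 0.519
finger_force: 0.0
```

Request:
move_arm --pt "0 0 0 0.1165 0.046" --pt "0 0 0 0.1165 0.046" --pt "-0.0143 0.0344 0 0 0.046" --pt "-0.0143 0.0344 0 0 0.046" --pt "-0.0143 0.0344 0 0 0.046" --pt "-0.0143 0.0344 0 0 0.046" --pt "-0.0143 0.0344 0 0 0.046" --pt "0 0 0 0 0.046" --pt "0 0 0 0 0.046" --pt "0 0 0 0 0.046"

```text
clock: 19.0
tool_pos: [0.4159, 0.1476, 0.3005]
eef_rot: [0.996, 0.093, -0.0, 0.0]
contact_force: [0.4, -0.5, -0.4]
opening: 0.519
finger_force: 0.0
```

Run:
```python
from h import *
s=snap('wrist','w10.png'); P=cloud(s); rel(.416,.147,.007,.185)
c=np.array([.411,.146]); d=P[...,:2]-c; a=.185
al=d[...,0]*np.cos(a)+d[...,1]*np.sin(a); ac=-d[...,0]*np.sin(a)+d[...,1]*np.cos(a)
m=(abs(al)<.07)&(abs(ac)<.03)&(P[...,2]>.008)&(P[...,2]<.045); p=P[m]; print(len(p),'along',np.percentile(al[m],[1,99]).round(3),'z95',np.percentile(p[:,2],95).round(4))
for lo,hi in((-.04,-.02),(-.02,0),(0,.02),(.02,.04)):
    k=m&(al>lo)&(al<hi); print(lo, np.percentile(ac[k],[3,50,97]).round(4) if k.sum()>20 else k.sum())
T=snap('top'); Q=cloud(T)
print('below body max z', [(int(1e3*np.nanmax(np.where((abs(Q[...,0]-.416)<.055)&(abs(Q[...,1]-y)<.015),Q[...,2],0)))) for y in(.05,.08)], [(int(1e3*np.nanmax(np.where((abs(P[...,0]-.416)<.055)&(abs(P[...,1]-y)<.015),P[...,2],0)))) for y in(.05,.08,.2,.23)])
```

```text
now [0.416  0.1484 0.3006] yaw 0.187 tilt [-0.    -0.001 -1.   ] -> d [-0.0003  0.0014  0.1276] spin 0.002 q7 -1.96 t 19.05
4635 along [-0.053  0.056] z95 0.0299
-0.04 [-0.0107  0.0018  0.0152]
-0.02 [-0.0097  0.0033  0.0163]
0 [-0.0087  0.0033  0.0169]
0.02 [-0.0084  0.0047  0.0174]
below body max z [247, 833] [62, 234, 235, 234]
```

Request:
move_arm --newtons 25 --pt "0 -0.001 0.03 0 0.05" --pt "0 0 0.03 0 0.05" --pt "0 0 0.03 0 0.05" --pt "0 0 0.02 0 0.05" --pt "0 0 0.012 0 0.05" --pt "0 0 0.006 0 0.05" --pt "0 0 0 0 0.05" --pt "0 0 0 0 0.05"

```text
clock: 19.77
tool_pos: [0.4221, 0.1514, 0.1927]
eef_rot: [0.996, 0.094, -0.005, 0.002]
contact_force: [-0.1, 0.5, -0.1]
opening: 0.568
finger_force: 0.0
```

Request:
move_arm --pt "0 0 0 0 0.015" --pt "0 0 0 0 0.015" --pt "0 0 0 0 0.015" --pt "0 0 0 0 0.015" --pt "0 0 0 0 0.015"

```text
clock: 20.18
tool_pos: [0.4221, 0.1503, 0.1934]
eef_rot: [0.996, 0.093, -0.005, 0.002]
contact_force: [-0.5, -0.3, -0.9]
opening: 0.212
finger_force: 0.0
```

Request:
move_arm --pt "0 0 -0.01 0 0.015" --pt "0 0 -0.025 0 0.015" --pt "0 0 -0.035 0 0.015" --pt "0 0 -0.035 0 0.015" --pt "0 0 -0.03 0 0.015" --pt "0 0 0 0 0.015"

```text
clock: 20.68
tool_pos: [0.4244, 0.1513, 0.3328]
eef_rot: [0.996, 0.092, -0.001, 0.0]
contact_force: [0.5, 0.9, 0.4]
opening: 0.166
finger_force: 0.0
```

Run:
```python
from h import *
rel(.3924,-.3241,.14,1.412)
s=snap('wrist','w11.png'); P=cloud(s); st=r.get_state(); p=np.array(st['tool_pos']); M=R.from_quat(st['eef_rot']).as_matrix(); L=(P-p)@M
m=(abs(L[...,1])<.02)&(L[...,2]>.14)&(L[...,2]<.185)&(L[...,0]<.12)
print('held pts tool x range',np.nanpercentile(L[m][:,0],[1,50,99]).round(4),'y',np.nanpercentile(L[m][:,1],[2,98]).round(4))
```

```text
now [0.4244 0.1513 0.3328] yaw 0.185 tilt [-0.003 -0.    -1.   ] -> d [-0.1187  0.4614  0.0271] spin -1.227 q7 -2.39 t 20.68
held pts tool x range [-0.0083  0.009   0.011 ] y [-0.0193  0.0192]
```

Joint 7's range stopped the descent, and the fingers closed above the tube. I'll turn half round to the other grasp and remeasure.

Request:
move_arm --pt "0 0 0 -0.1208 0.05" --pt "0 0 0 -0.1208 0.05" --pt "0 0 0 -0.1208 0.05" --pt "0 0 0 -0.1208 0.05" --pt "0 0 0 -0.1208 0.05" --pt "0 0 0 -0.1208 0.05" --pt "0 0 0 -0.1208 0.05" --pt "0 0 0 -0.1208 0.05" --pt "0 0 0 -0.1208 0.05" --pt "0 0 0 -0.1208 0.05"

```text
clock: 21.57
tool_pos: [0.423, 0.1506, 0.327]
eef_rot: [0.765, 0.644, -0.007, -0.002]
contact_force: [0.4, 0.5, -0.3]
opening: 0.567
finger_force: 0.0
```

Request:
move_arm --pt "0 0 0 -0.1208 0.05" --pt "0 0 0 -0.1208 0.05" --pt "0 0 0 -0.1208 0.05" --pt "0 0 0 -0.1208 0.05" --pt "0 0 0 -0.1208 0.05" --pt "0 0 0 -0.1208 0.05" --pt "0 0 0 -0.1208 0.05" --pt "0 0 0 -0.1208 0.05" --pt "0 0 0 -0.1208 0.05" --pt "0 0 0 -0.1208 0.05"

```text
clock: 22.4
tool_pos: [0.423, 0.1506, 0.3269]
eef_rot: [0.264, 0.965, -0.004, -0.005]
contact_force: [0.1, -0.4, 0.2]
opening: 0.568
finger_force: 0.0
```

Request:
move_arm --pt "0 0 0 -0.1208 0.05" --pt "0 0 0 -0.1208 0.05" --pt "0 0 0 -0.1208 0.05" --pt "0 0 0 -0.1208 0.05" --pt "0 0 0 -0.1208 0.05" --pt "0 0 0 -0.1208 0.05" --pt "0 0 0 0 0.05" --pt "0 0 0 0 0.05"

```text
clock: 23.07
tool_pos: [0.4231, 0.1507, 0.3271]
eef_rot: [-0.091, 0.996, -0.002, -0.007]
contact_force: [-0.4, -0.3, 0.5]
opening: 0.567
finger_force: 0.0
```

```bash
cat > lime.py <<'E'
from h import *
import sys
def fit(s,c,a,hw=.03,hl=.07,lo=.009,hi=.045):
    P=cloud(s); d=P[...,:2]-np.array(c)
    al=d[...,0]*np.cos(a)+d[...,1]*np.sin(a); ac=-d[...,0]*np.sin(a)+d[...,1]*np.cos(a)
    m=(abs(al)<hl)&(abs(ac)<hw)&(P[...,2]>lo)&(P[...,2]<hi)
    if m.sum()<30: print('few',m.sum()); return
    rc=cv2.minAreaRect((P[m][:,:2]*1000).astype(np.float32)); b=cv2.boxPoints(rc)
    print('n',m.sum(),'centre',np.round(rc[0],1),'size',np.round(rc[1],1),'ang',round(rc[2],1),'z95',np.percentile(P[m][:,2],[50,95]).round(4))
    for l in np.arange(-.04,.041,.02):
        k=m&(abs(al-l)<.005)
        if k.sum()>5: q=P[k]; e=np.percentile(ac[k],[3,97]); print(' al',round(l,2),'ac',e.round(4),'top at ac',ac[k][q[:,2]>np.percentile(q[:,2],80)].mean().round(4),'zmax',np.percentile(q[:,2],97).round(4))
E
python3 - <<'E'
from lime import *
s=snap('wrist','w12.png'); rel(.416,.149,.007,3.327); fit(s,(.411,.146),.185)
E
```

```text
now [0.4232 0.1508 0.3274] yaw -2.96 tilt [ 0.013 -0.003 -1.   ] -> d [ 0.0054 -0.      0.1544] spin -0.003 q7 0.15 t 23.12
n 3911 centre [411.3 148.6] size [114.   32.8] ang 11.6 z95 [0.0259 0.0304]
 al -0.04 ac [-0.0116  0.0154] top at ac 0.0022 zmax 0.0313
 al -0.02 ac [-0.0101  0.0159] top at ac 0.0023 zmax 0.029
 al 0.0 ac [-0.0094  0.0166] top at ac 0.0037 zmax 0.0285
 al 0.02 ac [-0.0088  0.0179] top at ac 0.0041 zmax 0.0277
 al 0.04 ac [-0.0073  0.0172] top at ac 0.0053 zmax 0.0269
```

Request:
move_arm --newtons 25 --pt "0.0054 0 0.035 0 0.05" --pt "0 0 0.035 0 0.05" --pt "0 0 0.03 0 0.05" --pt "0 0 0.025 0 0.05" --pt "0 0 0.016 0 0.05" --pt "0 0 0.01 0 0.05" --pt "0 0 0.003 0 0.05" --pt "0 0 0 0 0.05"

```text
clock: 23.78
tool_pos: [0.4163, 0.1492, 0.1735]
eef_rot: [-0.092, 0.996, -0.002, -0.006]
contact_force: [-0.5, 0.2, 0.3]
opening: 0.568
finger_force: 0.0
```

Request:
move_arm --pt "0 0 0 0 0.015" --pt "0 0 0 0 0.015" --pt "0 0 0 0 0.015" --pt "0 0 0 0 0.015" --pt "0 0 0 0 0.015"

```text
clock: 24.2
tool_pos: [0.4168, 0.1493, 0.1748]
eef_rot: [-0.092, 0.996, -0.002, -0.005]
contact_force: [0.6, -0.4, 2.9]
opening: 0.308
finger_force: 24.8
```

Run:
```python
from h import *
rel(.3924,-.3241,.14,1.412)
```

```text
now [0.4168 0.1493 0.1748] yaw -2.957 tilt [ 0.01  -0.002 -1.   ] -> d [ 0.1122 -0.4612 -0.129 ] spin 1.914 q7 -0.19 t 24.2
```

Request:
move_arm --pt "0 0 -0.02 0 0.015" --pt "0 0 -0.035 0 0.015" --pt "0 0 -0.04 0 0.015" --pt "0 0 -0.036 0 0.015" --pt "0.0003 -0.0405 0 0 0.015" --pt "0.0003 -0.0405 0 0 0.015" --pt "0.0003 -0.0405 0 0 0.015" --pt "0.0003 -0.0405 0 0 0.015" --pt "0.0003 -0.0405 0 0 0.015" --pt "0.0003 -0.0405 0 0 0.015"

```text
clock: 25.03
tool_pos: [0.4606, -0.0916, 0.3061]
eef_rot: [-0.092, 0.996, -0.002, -0.005]
contact_force: [0.7, 0.9, -0.5]
opening: 0.309
finger_force: 24.8
```

Request:
move_arm --pt "0.0159 -0.0318 0 0 0.015" --pt "0.0159 -0.0318 0 0 0.015" --pt "0.0159 -0.0318 0 0 0.015" --pt "0.0159 -0.0318 0 0 0.015" --pt "0.0159 -0.0318 0 0 0.015" --pt "0.0159 -0.0318 0 0 0.015" --pt "0.0159 -0.0318 0 0 0.015" --pt "0 0 0 0.1196 0.015" --pt "0 0 0 0.1196 0.015" --pt "0 0 0 0.1196 0.015"

```text
clock: 25.87
tool_pos: [0.3916, -0.3295, 0.3075]
eef_rot: [0.091, 0.996, -0.002, -0.005]
contact_force: [0.3, -0.1, 0.5]
opening: 0.306
finger_force: 24.8
```

Request:
move_arm --pt "0 0 0 0.1196 0.015" --pt "0 0 0 0.1196 0.015" --pt "0 0 0 0.1196 0.015" --pt "0 0 0 0.1196 0.015" --pt "0 0 0 0.1196 0.015" --pt "0 0 0 0.1196 0.015" --pt "0 0 0 0.1196 0.015" --pt "0 0 0 0.1196 0.015" --pt "0 0 0 0.1196 0.015" --pt "0 0 0 0.1196 0.015"

```text
clock: 26.7
tool_pos: [0.3921, -0.3285, 0.3078]
eef_rot: [0.635, 0.773, -0.005, -0.003]
contact_force: [-0.7, 0.2, -0.0]
opening: 0.305
finger_force: 24.8
```

Request:
move_arm --pt "0 0 0.01 0.1196 0.015" --pt "0 0 0.015 0.1196 0.015" --pt "0 0 0.015 0.1196 0.015" --pt "0 0 0 0 0.015" --pt "0 0 0 0 0.015"

```text
clock: 27.12
tool_pos: [0.3918, -0.3285, 0.2675]
eef_rot: [0.759, 0.651, -0.006, -0.002]
contact_force: [0.5, -0.6, -0.4]
opening: 0.306
finger_force: 24.8
```

```bash
cat > held.py <<'E'
from h import *
s=snap('wrist'); P=cloud(s); st=r.get_state(); p=np.array(st['tool_pos']); M=R.from_quat(st['eef_rot']).as_matrix(); L=(P-p)@M
m=(abs(L[...,1])<.03)&(L[...,2]>.13)&(L[...,2]<.185)&(L[...,0]>.02)&(L[...,0]<.12)
q=L[m]; print('held n',len(q),'tool x',np.percentile(q[:,0],[1,99]).round(4),'y',np.percentile(q[:,1],[1,99]).round(4),'z',np.percentile(q[:,2],[1,50,99]).round(4))
# pins: grey blobs on the plate in view
hs=cv2.cvtColor(s['color'],cv2.COLOR_RGB2HSV)
g=((P[...,2]>.0155)&(P[...,2]<.03)&(hs[...,1]<110)).astype(np.uint8)
n,lb,stt,c=cv2.connectedComponentsWithStats(g)
for i in range(1,n):
    if 8<stt[i,4]<400:
        X=np.nanmean(P[lb==i],0)
        if 0.3<X[0]<.56: print(' pin?',X.round(4),stt[i,4])
E
python3 - <<'E'
from held import *
rel(.3915,-.3296,.0152,1.412)
E
```

```text
held n 7203 tool x [0.0206 0.0596] y [-0.0177  0.0121] z [0.1441 0.1484 0.1696]
 pin? [ 0.3716 -0.2745  0.0231] 143
 pin? [ 0.4277 -0.2835  0.0229] 152
 pin? [ 0.4515 -0.2873  0.0226] 148
 pin? [ 0.4954 -0.2944  0.0223] 171
 pin? [ 0.3578 -0.3541  0.0188] 30
 pin? [ 0.4144 -0.3631  0.0184] 25
 pin? [ 0.4387 -0.3693  0.0218] 133
 pin? [ 0.4824 -0.3761  0.0217] 150
now [ 0.3921 -0.3286  0.2681] yaw 1.417 tilt [-0.006 -0.009 -1.   ] -> d [-0.0005  0.0004  0.0869] spin 0.005 q7 -0.48 t 27.17
```

Request:
move_arm --pt "0 0.002 0.025 0.005 0.015" --pt "0 0 0.02 0 0.015" --pt "0 0 0.018 0 0.015" --pt "0 0 0.012 0 0.015" --pt "0 0 0.007 0 0.015" --pt "0 0 0.005 0 0.015" --pt "0 0 0 0 0.015"

```text
clock: 27.75
tool_pos: [0.3932, -0.3295, 0.1809]
eef_rot: [0.762, 0.648, -0.005, -0.001]
contact_force: [-0.0, -0.2, 0.7]
opening: 0.306
finger_force: 24.8
```

Request:
move_arm --pt "0 0 0 0 0.034" --pt "0 0 0 0 0.046" --pt "0 0 0 0 0.046" --pt "0 0 -0.02 0 0.046" --pt "0 0 -0.035 0 0.046" --pt "0 0 -0.035 0 0.046" --pt "0 0 -0.035 0 0.046" --pt "0 0 0 0 0.046" --pt "0 0 0 0 0.046"

```text
clock: 28.5
tool_pos: [0.3948, -0.3293, 0.3076]
eef_rot: [0.762, 0.647, -0.005, 0.001]
contact_force: [-0.8, -0.1, -0.1]
opening: 0.523
finger_force: 0.0
```

Run:
```python
from lime import *
s=snap('wrist','w13.png'); fit(s,(.3924,-.3241),1.412,hw=.021,hl=.064,lo=.012)
rel(.625,-.0355,.14,3.115)
P=cloud(s); print(np.nanmax(P[...,2][(P[...,0]<.7)&(P[...,2]<.2)]))
```

```text
n 4571 centre [ 390.9 -327.7] size [114.4  32.4] ang 81.7 z95 [0.032  0.0364]
 al -0.04 ac [-0.0139  0.0113] top at ac -0.0012 zmax 0.0333
 al -0.02 ac [-0.0132  0.0125] top at ac -0.0006 zmax 0.0341
 al 0.0 ac [-0.0127  0.013 ] top at ac 0.0001 zmax 0.0346
 al 0.02 ac [-0.0124  0.0133] top at ac 0.0011 zmax 0.0351
 al 0.04 ac [-0.0129  0.0157] top at ac 0.0014 zmax 0.0376
now [ 0.3941 -0.3293  0.3061] yaw 1.408 tilt [-0.007 -0.008 -1.   ] -> d [ 0.3274  0.1801 -0.0038] spin -1.707 q7 -0.41 t 28.55
0.19998526846597958
```

Lime lies in its nest (centre 0.391, −0.328, top at the right height). Now teal.

Request:
move_arm --pt "0 0 0 -0.1238 0.04" --pt "0 0 0 -0.1238 0.04" --pt "0 0 0 -0.1238 0.04" --pt "0 0 0 -0.1238 0.04" --pt "0 0 0 -0.1238 0.04" --pt "0 0 0 -0.1238 0.04" --pt "0 0 0 -0.1238 0.04" --pt "0 0 0 -0.1238 0.04" --pt "0 0 0 -0.1238 0.04" --pt "0 0 0 -0.1238 0.04"

```text
clock: 29.38
tool_pos: [0.3937, -0.3289, 0.3039]
eef_rot: [0.242, 0.97, -0.003, -0.006]
contact_force: [-0.3, -0.3, 0.5]
opening: 0.455
finger_force: 0.0
```

Request:
move_arm --pt "0 0 0 -0.1238 0.04" --pt "0 0 0 -0.1238 0.04" --pt "0 0 0 -0.1238 0.04" --pt "0 0 0 -0.1238 0.04" --pt "-0.0234 0.0295 0 0 0.04" --pt "-0.0234 0.0295 0 0 0.04" --pt "-0.0234 0.0295 0 0 0.04" --pt "-0.0234 0.0295 0 0 0.04" --pt "-0.0234 0.0295 0 0 0.04" --pt "-0.0234 0.0295 0 0 0.04"

```text
clock: 30.22
tool_pos: [0.5352, -0.1506, 0.3014]
eef_rot: [-0.0, 1.0, -0.002, -0.007]
contact_force: [0.7, -0.1, 0.3]
opening: 0.452
finger_force: 0.0
```

Request:
move_arm --pt "-0.0234 0.0295 0 0 0.04" --pt "-0.0234 0.0295 0 0 0.04" --pt "-0.0234 0.0295 0 0 0.04" --pt "-0.0234 0.0295 0 0 0.04" --pt "0 0 0 0 0.038" --pt "0 0 0 0 0.038" --pt "0 0 0 0 0.038" --pt "0 0 0 0 0.038"

```text
clock: 30.88
tool_pos: [0.6277, -0.0358, 0.3005]
eef_rot: [0.001, 1.0, -0.003, -0.006]
contact_force: [0.2, -0.4, -0.4]
opening: 0.433
finger_force: 0.0
```

Run:
```python
from lime import *
s=snap('wrist','w14.png'); fit(s,(.636,-.0345),0,hw=.022,hl=.062,lo=.008,hi=.03)
rel(.628,-.0345,.004,3.1416)
```

```text
n 2386 centre [635.4 -33. ] size [117.7  20. ] ang 1.0 z95 [0.0141 0.018 ]
 al -0.04 ac [-0.0062  0.0082] top at ac 0.0012 zmax 0.017
 al -0.02 ac [-0.0055  0.0084] top at ac 0.0015 zmax 0.0165
 al 0.0 ac [-0.0048  0.0095] top at ac 0.0023 zmax 0.0156
 al 0.02 ac [-0.004   0.0097] top at ac 0.003 zmax 0.0153
 al 0.04 ac [-0.0031  0.01  ] top at ac 0.0034 zmax 0.0142
now [ 0.6277 -0.036   0.3009] yaw 3.139 tilt [ 0.012 -0.006 -1.   ] -> d [-0.0018  0.0023  0.1309] spin -0.002 q7 0.72 t 30.93
```

Request:
move_arm --newtons 20 --pt "-0.0018 0.0035 0.035 0 0.038" --pt "0 0 0.035 0 0.038" --pt "0 0 0.025 0 0.038" --pt "0 0 0.018 0 0.038" --pt "0 0 0.012 0 0.038" --pt "0 0 0.006 0 0.038" --pt "0 0 0 0 0.038" --pt "0 0 0 0 0.038"

```text
clock: 31.6
tool_pos: [0.6291, -0.0314, 0.1717]
eef_rot: [0.001, 1.0, -0.002, -0.005]
contact_force: [0.4, 0.8, 0.6]
opening: 0.433
finger_force: 0.0
```

Request:
move_arm --pt "0 0 0 0 0.005" --pt "0 0 0 0 0.005" --pt "0 0 0 0 0.005" --pt "0 0 0 0 0.005" --pt "0 0 0 0 0.005"

```text
clock: 32.02
tool_pos: [0.6292, -0.0311, 0.1716]
eef_rot: [0.0, 1.0, -0.002, -0.005]
contact_force: [-0.0, -0.7, 2.3]
opening: 0.159
finger_force: 19.9
```

Run:
```python
from h import *
rel(.4675,-.3357,.14,1.412)
```

```text
now [ 0.6292 -0.0311  0.1716] yaw 3.141 tilt [ 0.009 -0.005 -1.   ] -> d [ 0.1627 -0.3053 -0.1316] spin 1.729 q7 0.61 t 32.02
```

Request:
move_arm --pt "0 0 -0.02 0 0.005" --pt "0 0 -0.035 0 0.005" --pt "0 0 -0.04 0 0.005" --pt "0 0 -0.036 0 0.005" --pt "0.0179 -0.033 0 0 0.005" --pt "0.0179 -0.033 0 0 0.005" --pt "0.0179 -0.033 0 0 0.005" --pt "0.0179 -0.033 0 0 0.005" --pt "0.0179 -0.033 0 0 0.005" --pt "0.0179 -0.033 0 0 0.005"

```text
clock: 32.85
tool_pos: [0.5216, -0.23, 0.304]
eef_rot: [0.0, 1.0, -0.002, -0.005]
contact_force: [0.5, 0.2, -0.5]
opening: 0.161
finger_force: 19.9
```

Request:
move_arm --pt "0.0179 -0.033 0 0 0.005" --pt "0.0179 -0.033 0 0 0.005" --pt "0.0179 -0.033 0 0 0.005" --pt "0 0 0 0.1235 0.005" --pt "0 0 0 0.1235 0.005" --pt "0 0 0 0.1235 0.005" --pt "0 0 0 0.1235 0.005" --pt "0 0 0 0.1235 0.005" --pt "0 0 0 0.1235 0.005" --pt "0 0 0 0.1235 0.005"

```text
clock: 33.68
tool_pos: [0.4689, -0.3274, 0.3049]
eef_rot: [0.422, 0.907, -0.004, -0.004]
contact_force: [0.5, 0.7, 0.3]
opening: 0.162
finger_force: 19.9
```

Request:
move_arm --pt "0 0 0 0.1235 0.005" --pt "0 0 0 0.1235 0.005" --pt "0 0 0 0.1235 0.005" --pt "0 0 0 0.1235 0.005" --pt "0 0 0.013 0.1235 0.005" --pt "0 0 0.014 0.1235 0.005" --pt "0 0 0.013 0.1235 0.005" --pt "0 0 0 0 0.005" --pt "0 0 0 0 0.005" --pt "0 0 0 0 0.005"

```text
clock: 34.52
tool_pos: [0.4689, -0.3275, 0.2655]
eef_rot: [0.76, 0.65, -0.005, -0.001]
contact_force: [-0.4, 0.1, 0.3]
opening: 0.164
finger_force: 19.9
```

Run:
```python
from held import *
cv2.imwrite('pics/w15.png',s['color'][...,::-1])
rel(.4683,-.3278,.012,1.412)
```

```text
held n 2901 tool x [0.0205 0.05  ] y [-0.0109  0.0076] z [0.1529 0.1564 0.1692]
 pin? [ 0.3727 -0.2749  0.022 ] 164
 pin? [ 0.4292 -0.2835  0.0225] 152
 pin? [ 0.453  -0.2873  0.0227] 151
 pin? [ 0.4965 -0.2942  0.0228] 151
 pin? [ 0.3849 -0.2922  0.0285] 12
 pin? [ 0.3815 -0.3271  0.0293] 17
 pin? [ 0.3788 -0.3489  0.0288] 94
 pin? [ 0.3594 -0.3566  0.0214] 153
 pin? [ 0.4158 -0.3654  0.0219] 128
now [ 0.469  -0.3276  0.2656] yaw 1.415 tilt [-0.006 -0.008 -1.   ] -> d [0.0003 0.0001 0.0876] spin 0.003 q7 -0.43 t 34.57
```

View pics/w15.png

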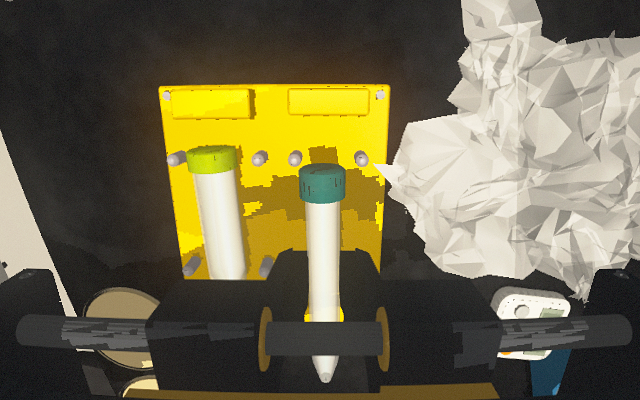

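The cap (322,183) sits just left of the pins' mid (328,158), so I'll shift +2.5 mm in tool y and lower.

Request:
move_arm --pt "0.001 0.0025 0.025 0 0.005" --pt "0 0 0.02 0 0.005" --pt "0 0 0.018 0 0.005" --pt "0 0 0.012 0 0.005" --pt "0 0 0.007 0 0.005" --pt "0 0 0.005 0 0.005" --pt "0 0 0 0 0.005"

```text
clock: 35.15
tool_pos: [0.4705, -0.3275, 0.1779]
eef_rot: [0.761, 0.649, -0.005, -0.001]
contact_force: [-1.0, -0.9, 0.3]
opening: 0.165
finger_force: 19.9
```

Request:
move_arm --pt "0 0 0 0 0.025" --pt "0 0 0 0 0.036" --pt "0 0 0 0 0.036" --pt "0 0 -0.02 0 0.036" --pt "0 0 -0.035 0 0.036" --pt "0 0 -0.035 0 0.036" --pt "0 0 -0.035 0 0.036" --pt "0 0 0 0 0.036" --pt "0 0 0 0 0.036"

```text
clock: 35.9
tool_pos: [0.4723, -0.3271, 0.3051]
eef_rot: [0.761, 0.649, -0.005, 0.001]
contact_force: [-0.2, -0.3, -0.4]
opening: 0.409
finger_force: 0.0
```

Run:
```python
from lime import *
s=snap('wrist')
print('teal');fit(s,(.4675,-.3357),1.412,hw=.0155,hl=.066,lo=.011)
print('lime');fit(s,(.3924,-.3241),1.412,hw=.021,hl=.064,lo=.012)
T=snap('top')
print('top purple');fit(T,(.3769,.326),1.58,hw=.021,hl=.064,lo=.012)
print('top red');fit(T,(.4526,.3265),1.58,hw=.0125,hl=.072,lo=.010)
print('top blue marker');fit(T,(.6285,-.1139),-.2,hw=.02,hl=.075,lo=.006)
```

```text
teal
n 2467 centre [ 466.7 -337.2] size [118.2  19.6] ang 82.3 z95 [0.02  0.024]
 al -0.04 ac [-0.0077  0.0069] top at ac -0.0001 zmax 0.0203
 al -0.02 ac [-0.0068  0.0068] top at ac 0.0003 zmax 0.021
 al 0.0 ac [-0.0067  0.0074] top at ac 0.0003 zmax 0.0217
 al 0.02 ac [-0.0066  0.008 ] top at ac 0.0014 zmax 0.0225
 al 0.04 ac [-0.0061  0.0086] top at ac 0.0016 zmax 0.0242
lime
n 4479 centre [ 393.5 -328.3] size [114.4  32.3] ang 84.0 z95 [0.0319 0.0363]
 al -0.04 ac [-0.0143  0.0095] top at ac -0.0013 zmax 0.0333
 al -0.02 ac [-0.014   0.0106] top at ac -0.0009 zmax 0.0338
 al 0.0 ac [-0.0134  0.011 ] top at ac -0.0005 zmax 0.0345
 al 0.02 ac [-0.0127  0.0118] top at ac 0.0008 zmax 0.035
 al 0.04 ac [-0.0144  0.0135] top at ac 0.0013 zmax 0.0374
top purple
n 509 centre [376.9 322.7] size [ 36.4 111.5] ang 3.2 z95 [0.0302 0.0365]
 al -0.04 ac [-0.0122  0.0134] top at ac -0.0015 zmax 0.0346
 al -0.02 ac [-0.0112  0.013 ] top at ac 0.0008 zmax 0.0353
 al 0.0 ac [-0.0119  0.0124] top at ac 0.001 zmax 0.0359
 al 0.02 ac [-0.0124  0.014 ] top at ac -0.002 zmax 0.0372
 al 0.04 ac [-0.0154  0.0122] top at ac -0.0012 zmax 0.039
top red
n 249 centre [454.4 323.7] size [133.   19.8] ang 87.2 z95 [0.0152 0.0198]
 al -0.04 ac [-0.0043  0.0053] top at ac -0.0001 zmax 0.0207
 al -0.02 ac [-0.0055  0.0047] top at ac -0.0003 zmax 0.0197
 al 0.0 ac [-0.0061  0.0043] top at ac 0.001 zmax 0.0198
 al 0.02 ac [-0.004   0.0037] top at ac 0.0005 zmax 0.0189
 al 0.04 ac [-0.0048  0.0054] top at ac 0.0007 zmax 0.0199
top blue marker
n 217 centre [ 628.  -111.4] size [ 15.1 130.9] ang 77.0 z95 [0.0097 0.0138]
 al -0.04 ac [-0.003   0.0092] top at ac 0.0031 zmax 0.0122
 al -0.02 ac [-0.003   0.0062] top at ac 0.0016 zmax 0.0158
 al 0.0 ac [-0.0038  0.0067] top at ac 0.0009 zmax 0.0146
 al 0.02 ac [-0.0048  0.0064] top at ac -0.0001 zmax 0.0157
 al 0.04 ac [-0.0037  0.0067] top at ac -0.0008 zmax 0.0128
```

All four pieces lie flat and centred in their nests, the blue marker hasn't moved, and the gripper is clear. Handing in.

```bash
python3 -c "
from plant import r
print(r.finish_job())"
```

```text
the job is handed in; nothing more can be done
None
```

Both kits are made up and handed in at about 36 s: purple tube and red marker on the blue plate, lime and teal tubes on the yellow plate. My last camera measurements put each one flat in its nest with the spare blue marker untouched; the hand-in returned no verdict.

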